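# Lay the breakfast place for a boiled egg

### The job

Lay the place mat for a boiled-egg breakfast, as seen by a diner sitting on the robot's side: stand the egg cup in the middle of the plate and gently seat the brown (boiled) egg upright in it, lay the teaspoon straight on the mat beside the plate, on its right, with the bowl pointing away from the diner, stand the white cup in the well of the saucer, and stand the short salt mill on the mat straight behind the plate, midway between the saucer and the black beaker and in line with them. Leave the raw white egg, the black beaker and the tall pepper mill where they are, and let everything stand on its own.

Things in the scene. Friction and masses are not known exactly. Their poses are not given: they have to be found in the camera images.
- plate: white side plate, fixed, 156 mm wide, rim 15 mm high, flat floor 90 mm wide 6 mm above the origin; in the front half of the slate-blue mat (300 x 360 mm, 3 mm thick; 55 mm before its centre). Origin: centre of underside, on the mat (z 3 mm). x points away from the diner, square to the mat's long edges, y to the diner's left; mat and plate are turned together by up to 0.2 rad
- saucer: white saucer, fixed on the mat, 110 mm wide, rim 13 mm high, at the mat's back left or back right corner (135 mm behind, 115 mm beside the plate's centre). Origin: centre of underside, 3 mm above the worktop. In its middle a flat well 58 mm wide, 5 mm above the origin, within a raised ring 9 mm above the origin
- beaker: matt black drinking beaker, 57 mm wide, 83 mm tall, on the mat at the other back corner (the saucer's mirror image across the plate's x axis). Stays there. Origin: centre of underside
- egg_cup: blue ceramic egg cup, 47 mm wide at the top, 52 mm tall, foot 42 mm wide, round mouth 39 mm wide; stands on the worktop left of the mat. Origin: centre of underside. Round: its turn about z means nothing
- brown_egg: brown hen's egg (boiled), 45 mm wide, 59 mm tall, narrow end down in a hole of the square wooden egg holder (116 mm, top face at z 26 mm, 2 x 2 holes 56 mm apart; the holes beside each egg are empty). Origin: its lowest point, z about 8 mm at the start; widest 35 mm above it; turn about z means nothing. Seated in the egg cup its origin is about 34 mm above the cup's; 18 mm of it sits in the cup
- white_egg: white hen's egg (raw), same size, in the hole of the wooden egg holder diagonal to the brown egg's; stays there. Origin: its lowest point
- teaspoon: steel teaspoon, 134 mm long, 27 mm wide at the bowl, 12 mm high, lying on the worktop at the front left, bowl away from the robot within 0.5 rad. Origin: middle of its length, underside. x runs along it, +x towards the bowl. Grip it across at the middle (collides as 20 mm wide there, 12 mm high); balances within 15 mm of the middle
- cup: plain white cup with one handle, body 60 mm wide, 67 mm tall, foot 50 mm wide; on the worktop left of the mat. Origin at underside level; the axis of body and foot is at x = 0, y = +10 mm in the cup's frame, the handle reaches to y = -40 mm. Turned within 0.7 rad (handle to the robot's right). Take it across the body along its x axis, clear of the handle
- salt_mill: the SHORT turned wooden mill (salt), 58 mm wide at the foot, 110 mm tall, head 49 mm wide from 80 to 99 mm height, small steel knob on top; on the worktop left of the mat. Origin: centre of underside. Round: its turn about z means nothing
- pepper_mill: the TALL turned wooden mill (pepper), 58 mm wide, 150 mm tall, among the other things left of the mat; stays there. Origin: centre of underside

How it is judged:
By the outcome, as a careful person would: the job done as asked, in the order asked, and still so for the second after the job is handed in, with the robot touching nothing.
It also fails if it takes over 144 s, if anything falls off the work surface, if the arm or the gripper's body presses on something with over 40 N, if the wrist force passes 120 N, or if a joint passes its speed limit or range.

### The arm

A 6-joint arm with a two-finger parallel gripper is mounted at the origin on a cart in front of the work surface, level with it; the furniture and walls round the work are solid. World frame = base frame: x ahead of the robot, y to its left, z up, the work surface at z = 0. Lengths are in m, angles in rad, forces in N, time in s.
With the tool pointing down it reaches from about 0.3 to 0.775 m from the base axis. Payload 14.6 kg.
Tool frame: the origin (TCP) lies on the mounting face of the last link; the fingertips stand 199 mm ahead of it and the grasp point (between the pads) lies 180 mm ahead of it; z points along the fingers, y is the line along which they close (so a half turn about z gives the same grasp; the last joint's range is limited). The gripper opens to 94 mm and grips with 3 to 60 N. Pads are 16 mm wide; open, the fingers measure 119 mm over their backs; the gripper's body (75 mm by 177 mm) begins 78 mm behind the grasp point.
Start: joints at [1.204, 0.3, 1.521, -0, 1.321, -0.067], TCP at [0.162, 0.525, 0.405] pointing down, gripper open.
Joint ranges: [-3.03, 3.03], [-0.79, 2.21], [0.23, 2.52], [-1.04, 4.18], [0, 3.07], [-2.55, 2.55]. Speed limits (rad/s): [2.22, 2.22, 2.57, 3.14, 3.14, 3.14].

### API

Orientations are given as [roll, pitch, yaw] about the fixed x, y, z axes, in that order (R = Rz(yaw) Ry(pitch) Rx(roll)).
In Python, from station import telemetry, cams, workorder, finder gives the robot as it stands.
- The arm moves only by the tool jog_arm, never from a script. Its argument "rows" is a list of rows, each an object with "gripper": the finger opening in m, from 0 to 0.094; "slide": the shift along the tool's x, y, z in m, a list of three; "spin": the turn about the tool's z in rad. In form: [{"gripper": gripper, "slide": [tx, ty, tz], "spin": spin}, ...]. A call has 1 to 8 rows; each row is the pose to reach, as a shift and turn from the pose commanded when the call began, along the tool's axes at that moment; what a row does not reach only later rows make up. A row lasts 1/10 s, in which the tool goes at most 50 mm and 8.59 degrees, less where a joint would pass 70% of its speed; a pose out of reach is approached as far as the arm can. A call with a gripper value outside its range is refused whole. The fingers move at their own pace and stop on an object; "squeeze" is the grip in N (left out, the last holds). Time passes only in rows, so rows that repeat a pose let the fingers close. It gives the time, the measured TCP pose, the force, the opening and the grip force at its end, in the units of the state.
- telemetry.get_obs(): the state, without advancing time (a new reading comes with each control period).
- cams.camera(name): name is "scene" or "top"; returns (picture, depth): 480x640x3 uint8, red, green, blue; 480x640 float32, m along the optical axis (not along the pixel's ray), 0 where there is no reading.
- cams.camera_info(name): a dict with "camera_matrix" (3x3 intrinsics, pixels), "k1" (the pictures are not rectified: a ray, as slopes to the right and down, at radius r is drawn at 1 + k1 r^2 times it, then the intrinsics apply), "R" (3x3) and "t" (3): a world point X has camera coordinates R X + t. Camera axes: x right, y down, z forward; pixel columns grow to the right and rows downward; lengths in m; the calibration is good to about 2 mm. A picture is of the moment at which its call begins. camera_info takes no time and is no camera call.
- workorder.hand_in(): hands the job in; it is judged then, once.
Trained networks look in the newest picture that a camera, given by its name, has taken for a name from the list of things; names that differ only in an ending like _2 or _b are one class to them, and where a whole thing is asked for, a point or a joint stands for the part that bears it (a point fixed in the world has none). Each returns a list of dicts, best first, with "confidence" (0 to 1); they miss things now and then, are a little off and sometimes report something else, mostly with a low value. They report only what shows in the picture. A call takes as long as a camera call.
- finder.find_in(target, camera): "point" ([x, y, z] in m, in world coordinates, good to about 4 mm: the middle of the surface that is visible of it).
- finder.masks_of(target, camera): "region" (480x640 bool, what is visible of it).
The state is a dict: "time_s": time; "qpos": joint angles; "joint_vel": joint speeds; "tau": joint torques, N m; "ee_pos": TCP position; "eef_rot": TCP orientation; "force": force on the tool from outside, world axes, zero at the start; "moment": the same for the moment, N m; "grip_width": finger opening in m; "grip_force": force on a finger pad.
Only numpy, scipy, OpenCV 4.12 (cv2) and the standard library are available. Lean on these libraries where they do the work, as an engineer would, in place of code of your own. Each camera call takes 0.05 s, during which the arm holds its last target. There are 200 camera calls.

## Working session

There is one attempt and no reset: what is moved stays moved. The work goes in short steps, Python scripts to look and compute and a tool call to move; the robot and the scene stay as the last step left them, time stands still between calls to the robot, and variables do not carry over. Pictures are saved under pics/ and viewed, at most 14 in all, crops included, and the job is handed in when it is done.

Besides the shell and the picture viewer there is one more tool, called after "Emit:" as name([rows], argument=value, ...), one row to a line, values as JSON. jog_arm: Moves the arm, as the interface text tells. Its arguments: {"type":"object","properties":{"rows":{"type":"array","items":{"type":"object","properties":{"gripper":{"type":"number"},"slide":{"type":"array","items":{"type":"number"}},"spin":{"type":"number"}}}},"squeeze":{"type":"number"}},"required":["rows"]}

```bash
ls; mkdir -p pics; cat > h.py <<'E'
import numpy as np, cv2
from station import telemetry, cams, workorder, finder
def cloud(name, depth):
    i=cams.camera_info(name); K=np.array(i["camera_matrix"]); k=i["k1"]; R=np.array(i["R"]); t=np.array(i["t"])
    v,u=np.mgrid[:480,:640].astype(float)
    d=np.array([k,0,0,0,0.])
    n=cv2.undistortPoints(np.stack([u.ravel(),v.ravel()],1)[:,None],K,d)[:,0].reshape(480,640,2)
    P=np.dstack([n*depth[...,None],depth])
    W=(P-t)@R
    W[depth<=0]=np.nan
    return W
def shot(name,tag):
    im,d=cams.camera(name); cv2.imwrite(f"pics/{tag}_{name}.png",im[:,:,::-1]); W=cloud(name,d); np.save(f"{tag}_{name}.npy",W); return im,W
E
python3 - <<'E'
from h import *
for c in("scene","top"):
    im,W=shot(c,"a"); i=cams.camera_info(c); print(c,i["camera_matrix"],i["k1"],(-np.array(i["R"]).T@np.array(i["t"])).round(3))
    for n in "plate saucer beaker egg_cup brown_egg white_egg teaspoon cup salt_mill pepper_mill".split():
        r=finder.masks_of(n,c)
        for q in r[:2]:
            m=q["region"]; p=W[m]; p=p[~np.isnan(p[:,0])]
            v,u=np.nonzero(m)
            if len(p): print(n,round(q["confidence"],2),m.sum(),"px",int(u.mean()),int(v.mean()),"lo",np.percentile(p,2,axis=0).round(3),"hi",np.percentile(p,98,axis=0).round(3),"med",np.median(p,axis=0).round(3))
print(telemetry.get_obs())
E
```

```text
pics
scene [[465.5088795    0.         326.72938293]
 [  0.         465.5088795  240.54100392]
 [  0.           0.           1.        ]] -0.026925750139335115 [-0.382 -0.378  0.483]
plate 0.76 1984 px 411 274 lo [ 0.414 -0.216  0.008] hi [ 0.552 -0.076  0.019] med [ 0.49  -0.145  0.011]
saucer 0.96 722 px 468 256 lo [ 0.585 -0.283  0.007] hi [ 0.683 -0.188  0.017] med [ 0.643 -0.236  0.011]
beaker 0.71 821 px 371 231 lo [ 0.565 -0.037  0.008] hi [0.621 0.014 0.086] med [ 0.573 -0.016  0.057]
brown_egg 0.74 190 px 294 229 lo [0.496 0.145 0.03 ] hi [0.523 0.171 0.067] med [0.508 0.154 0.05 ]
white_egg 0.56 169 px 293 215 lo [0.566 0.183 0.037] hi [0.593 0.223 0.067] med [0.576 0.198 0.054]
salt_mill 0.68 205 px 294 228 lo [0.498 0.146 0.031] hi [0.527 0.176 0.067] med [0.509 0.155 0.053]
top [[538.87098614   0.         319.00718753]
 [  0.         538.87098614 238.3816667 ]
 [  0.           0.           1.        ]] 0.05766100349031847 [0.461 0.065 1.166]
plate 0.74 4079 px 421 253 lo [ 0.414 -0.217  0.005] hi [ 0.55 -0.08  0.02] med [ 0.482 -0.15   0.011]
saucer 0.79 2104 px 463 181 
[... 952 characters left out ...]
 0.148] med [0.414 0.249 0.129]
{'time_s': 1.1, 'qpos': array([ 1.20437115e+00,  2.99908392e-01,  1.52097747e+00,  1.12261523e-06,
        1.32069643e+00, -6.66099042e-02]), 'joint_vel': array([-0.00098529, -0.00088546,  0.00058459,  0.00165673,  0.00103963,
       -0.00130105]), 'tau': array([ 1.30697510e-03, -5.31655383e+01, -3.52921271e+01,  7.08715199e-02,
        2.13399954e-02, -4.36366020e-05]), 'ee_pos': array([0.16244643, 0.52546119, 0.40465052]), 'eef_rot': array([ 3.14158224e+00, -3.95404495e-07,  2.84177710e+00]), 'force': array([-0.50879522,  0.9807646 , -0.02064287]), 'moment': array([-0.0240498 ,  0.03012483, -0.01622519]), 'grip_force': 0.0, 'grip_width': 0.09416049957443826}
```

View pics/a_top.png

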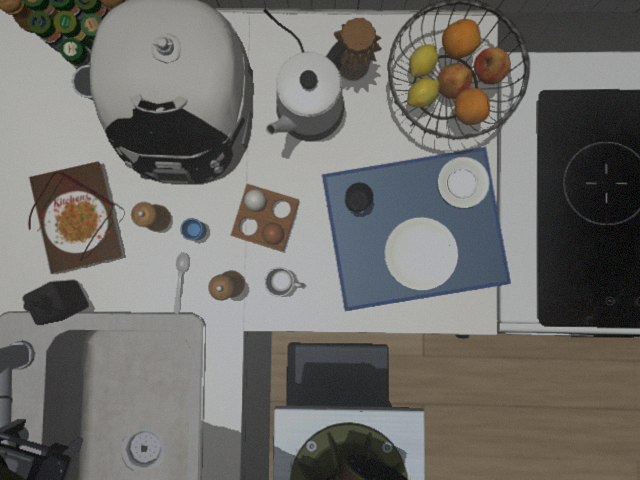

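View pics/a_scene.png

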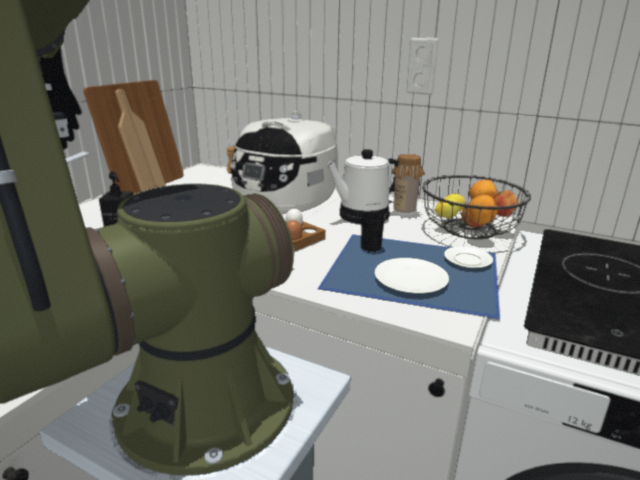

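The top view shows the whole scene: plate (421,253), saucer (463,182), beaker (358,198), blue egg cup (193,229) and brown egg (271,232). It also shows the spoon (181,280), cup (281,281) with its handle right, short mill (150,215) and tall mill (226,286). The scene view adds little because the arm hides most of it. Next I refine the poses.

```bash
cat >> h.py <<'E'
def circ(p):
    A=np.c_[2*p,np.ones(len(p))]; s=np.linalg.lstsq(A,(p**2).sum(1),rcond=None)[0]; return s[:2],np.sqrt(s[2]+s[:2]@s[:2])
def near(W,x,y,r,z0,z1):
    P=W.reshape(-1,3); P=P[~np.isnan(P[:,0])]; return P[(np.hypot(P[:,0]-x,P[:,1]-y)<r)&(P[:,2]>z0)&(P[:,2]<z1)]
def go(x,y,zg,yaw=None,frm=None):
    """slide/spin (tool axes) from pose frm=(x,y,zg,yaw) or measured pose to grasp point x,y,zg"""
    if frm is None:
        o=telemetry.get_obs(); e=o["ee_pos"]; frm=(e[0],e[1],e[2]-.18,o["eef_rot"][2])
    c,s=np.cos(frm[3]),np.sin(frm[3]); dx,dy=x-frm[0],y-frm[1]
    sp=0 if yaw is None else -(yaw-frm[3])
    sp=(sp+np.pi/2)%np.pi-np.pi/2
    return np.round([c*dx+s*dy,s*dx-c*dy,frm[2]-zg,sp],4)
E
python3 - <<'E'
from h import *
W=np.load("a_top.npy"); im=cv2.imread("pics/a_top.png")
# mat
hsv=cv2.cvtColor(im,cv2.COLOR_BGR2HSV); m=cv2.inRange(hsv,(100,80,40),(125,255,255)); m[:, :315]=0;m[:140]=0;m[320:]=0
v,u=np.nonzero(m); p=W[v,u]; p=p[~np.isnan(p[:,0])]; p=p[p[:,2]<.01]
r=cv2.minAreaRect((p[:,:2]*1000).astype(np.float32)); print("mat",r,"z",np.median(p[:,2]))
for n,x,y,rad,z0,z1 in [("plate rim",.482,-.15,.09,.014,.03),("saucer rim",.637,-.238,.06,.013,.03),("beaker",.594,-.012,.04,.08,.1),("eggcup rim",.526,.334,.035,.045,.06),("brown",.52,.167,.03,.055,.08),("white",.587,.205,.03,.055,.08),("cup rim",.42,.15,.045,.058,.08),("salt head",.55,.415,.04,.07,.095),("salt top",.55,.415,.04,.1,.12),("pepper top",.414,.255,.04,.14,.16),("pepper h",.414,.255,.04,.11,.14)]:
    q=near(W,x,y,rad,z0,z1)
    if len(q)>3:
        c,R=circ(q[:,:2]); print(n,len(q),"circ",c.round(4),R.round(4),"mid",((q.min(0)+q.max(0))/2).round(4),"span",(np.ptp(q,axis=0)).round(3),"mean",q.mean(0).round(4))
# spoon & cup handle & holder
finder_m=near(W,.43,.365,.09,.004,.02); c=finder_m[:,:2].mean(0); 
r=cv2.minAreaRect((finder_m[:,:2]*1000).astype(np.float32)); print("spoon",len(finder_m),r, cv2.fitLine((finder_m[:,:2]).astype(np.float32),cv2.DIST_HUBER,0,.01,.01).ravel())
q=near(W,.555,.185,.12,.018,.03); q=q[np.abs(q[:,2]-.026)<.005]; print("holder",cv2.minAreaRect((q[:,:2]*1000).astype(np.float32)))
q=near(W,.42,.15,.07,.02,.05); print("cup low",len(q),q.min(0),q.max(0)); h=q[q[:,1]<.118]; print("handle",len(h),h.mean(0))
# heightmap 4cm cells
P=W.reshape(-1,3);P=P[~np.isnan(P[:,0])]
xs=np.arange(.24,.9,.04); ys=np.arange(.6,-.4,-.04)
print("y:",[int(round(y*100)) for y in ys])
for x in xs[::-1]:
    print(int(round(x*100)),[int(100*max([0,*P[(abs(P[:,0]-x)<.02)&(abs(P[:,1]-y)<.02)][:,2]])) for y in ys])
E
```

```text
mat ((536.8154296875, -138.07032775878906), (297.8516540527344, 358.1586608886719), 10.198407173156738) z 0.002704445882025371
plate rim 1364 circ [ 0.4829 -0.1477] 0.0691 mid [ 0.4826 -0.1478  0.0185] span [0.151 0.153 0.009] mean [ 0.4821 -0.1488  0.0168]
saucer rim 675 circ [ 0.6356 -0.2369] 0.048 mid [ 0.6362 -0.2373  0.0173] span [0.108 0.109 0.009] mean [ 0.6373 -0.238   0.0154]
beaker 91 circ [ 0.5945 -0.0112] 0.0274 mid [ 0.5944 -0.0114  0.0857] span [0.055 0.055 0.011] mean [ 0.597  -0.0122  0.0849]
eggcup rim 153 circ [0.5262 0.3333] 0.0207 mid [0.5262 0.3338 0.051 ] span [0.046 0.046 0.012] mean [0.5271 0.3354 0.0508]
brown 256 circ [0.5201 0.1679] 0.0132 mid [0.5197 0.1681 0.0624] span [0.037 0.037 0.015] mean [0.52   0.1676 0.0613]
white 252 circ [0.5895 0.2051] 0.0132 mid [0.5896 0.2055 0.0629] span [0.038 0.039 0.016] mean [0.5892 0.2046 0.0614]
cup rim 174 circ [0.4205 0.1477] 0.0294 mid [0.4206 0.1443 0.0643] span [0.059 0.071 0.012] mean [0.4195 0.1469 0.0649]
salt head 237 circ [0.5519 0.4189] 0.022 mid [0.5524 0.4192 0.0833] span [0.048 0.05  0.023] mean [0.5504 0
[... 1643 characters left out ...]
 5, 5, 0, 5, 6, 5, 3, 0, 0, 9, 8, 2, 2, 2, 2, 0, 0, 0, 0]
52 [2, 2, 6, 2, 10, 10, 5, 5, 0, 3, 6, 6, 2, 0, 0, 1, 0, 2, 1, 1, 2, 1, 0, 0, 0]
48 [2, 5, 5, 2, 0, 0, 1, 0, 0, 0, 2, 5, 0, 0, 0, 0, 0, 2, 1, 1, 2, 2, 0, 0, 0]
44 [2, 3, 2, 0, 0, 0, 1, 0, 13, 14, 0, 6, 7, 0, 0, 1, 0, 2, 2, 2, 2, 0, 0, 0, 0]
40 [16, 11, 0, 0, 0, 0, 1, 0, 14, 15, 0, 6, 6, 3, 0, 0, 0, 0, 2, 2, 2, 0, 0, 0, 0]
36 [16, 16, 0, 0, 0, 0, 1, 0, 0, 0, 0, 0, 0, 0, 0, 0, 0, 0, 0, 0, 0, 0, 0, 0, 0]
32 [10, 0, 0, 0, 1, 0, 0, 0, 0, 0, 0, 0, 0, 0, 0, 0, 0, 0, 0, 0, 0, 0, 0, 0, 0]
28 [0, 0, 0, 0, 0, 0, 0, 0, 0, 0, 0, 0, 0, 0, 0, 0, 0, 0, 0, 0, 0, 0, 0, 0, 0]
24 [0, 0, 0, 0, 0, 0, 0, 1, 0, 0, 0, 0, 0, 0, 0, 0, 0, 0, 0, 0, 0, 0, 0, 0, 0]
```

```bash
python3 - <<'E'
from h import *
W=np.load("a_top.npy"); im=cv2.imread("pics/a_top.png")
i=cams.camera_info("top");K=np.array(i["camera_matrix"]);R=np.array(i["R"]);t=np.array(i["t"]);C=-R.T@t
def atz(uv,z):
    n=cv2.undistortPoints(np.array(uv,float).reshape(-1,1,2),K,np.array([i["k1"],0,0,0,0.]))[:,0]
    d=np.c_[n,np.ones(len(n))]@R; return C+d*((z-C[2])/d[:,2])[:,None]
cams.camera("top")
m=finder.masks_of("teaspoon","top")[0]["region"]; v,u=np.nonzero(m); p=atz(np.c_[u,v],.005)[:,:2]
r=cv2.minAreaRect((p*1000).astype(np.float32)); l=cv2.fitLine(p.astype(np.float32),cv2.DIST_HUBER,0,.01,.01).ravel(); print("spoon",r,l)
d=l[:2]*np.sign(l[0]); s=(p-l[2:])@d; print("along",s.min(),s.max(),"mid",l[2:]+d*(s.min()+s.max())/2,"yaw",np.arctan2(d[1],d[0]))
for a in np.linspace(s.min()+.004,s.max()-.004,9):
    k=abs(s-a)<.004; o=(p[k]-l[2:])@[-d[1],d[0]]; print(round(a,3),(o.min()+o.max())/2*1000,np.ptp(o)*1000)
hsv=cv2.cvtColor(im,cv2.COLOR_BGR2HSV); mm=cv2.inRange(hsv,(3,80,40),(18,255,220)); mm[:,:225]=0;mm[:,303:]=0;mm[:180]=0;mm[255:]=0
v,u=np.nonzero(mm); p=atz(np.c_[u,v],.026)[:,:2]; print("holder",len(p),cv2.minAreaRect((p*1000).astype(np.float32)))
m=finder.masks_of("cup","top")[0]["region"]; v,u=np.nonzero(m); p=W[v,u]; k=p[:,2]>.06; q=p[k]; k2=(q[:,1]>.13); c,rr=circ(q[k2][:,:2]); print("cup rim",c,rr)
q=near(W,.42,.148,.07,.058,.08); q=q[q[:,1]>.125]; print(circ(q[:,:2]),((q.min(0)+q.max(0))/2).round(4),q.max(0))
v0=atz([[304,286],[296,286],[302,284]],.04); print("handle pts",v0)
c4=cv2.resize(np.hstack([im[245:325,240:320],im[245:325,150:230]]),(800,400),interpolation=cv2.INTER_CUBIC); cv2.imwrite("pics/crop1.png",c4)
E
```

```text
spoon ((412.7966613769531, 363.4320373535156), (25.86544418334961, 128.42324829101562), 88.78465270996094) [ 0.99615604 -0.08759639  0.42758808  0.36558163]
along -0.07911620628243707 0.04974341370029011 mid [0.41295813 0.36686811] yaw -0.0877088
-0.075 -0.6314544639775466 10.79520875889027
-0.06 -0.08531699925394326 13.65187582778169
-0.045 0.5779931693597989 10.073366843730975
-0.03 0.9939577288772786 8.457074401161671
-0.015 1.6503666309426206 6.347449197205129
0.0 0.5504873128891566 4.966961332932818
0.016 -0.6857665358651127 23.56157805774471
0.031 -0.5324097485148865 26.178714607656136
0.046 -0.1385796932066438 19.3415183217239
holder 1866 ((555.06884765625, 185.21678161621094), (114.79729461669922, 114.35991668701172), 73.65047454833984)
cup rim [0. 0.] 0.0
(array([0.42089994, 0.15057635]), np.float64(0.028112716831482653)) [0.4206 0.1525 0.0643] [0.45007135 0.17996525 0.0705582 ]
handle pts [[0.41094921 0.09906794 0.04      ]
 [0.41073247 0.11572521 0.04      ]
 [0.41504424 0.10329439 0.04      ]]
```

View pics/crop1.png

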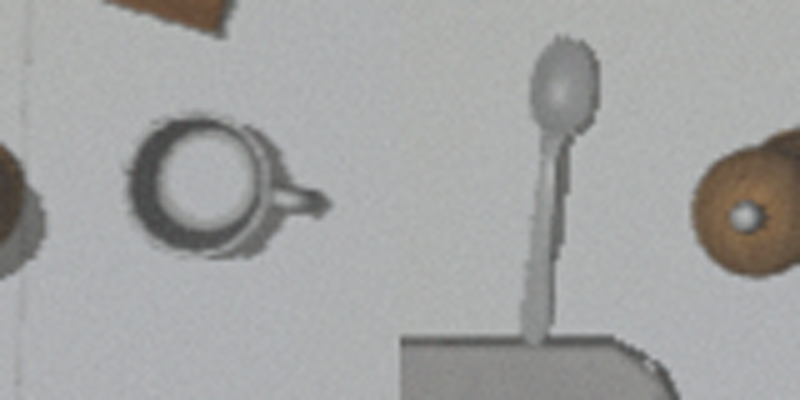

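The crop shows the cup rim centre near (198,182), its handle pointing right and slightly down to (328,205). The spoon runs from its bowl tip at (565,36) to the handle end at (533,345). Poses are settled and the mat yaw is 0.178.

```bash
python3 - <<'E'
from h import *
print(go(.526,.3335,.225,3.29))
E
```

```text
[-4.040e-01 -7.600e-02 -4.000e-04 -4.482e-01]
```

Emit:
jog_arm([
  {"gripper":0.075,"slide":[-0.404,-0.076,0],"spin":-0.448},
  {"gripper":0.075,"slide":[-0.404,-0.076,0],"spin":-0.448},
  {"gripper":0.075,"slide":[-0.404,-0.076,0],"spin":-0.448},
  {"gripper":0.075,"slide":[-0.404,-0.076,0],"spin":-0.448},
  {"gripper":0.075,"slide":[-0.404,-0.076,0],"spin":-0.448},
  {"gripper":0.075,"slide":[-0.404,-0.076,0],"spin":-0.448},
  {"gripper":0.075,"slide":[-0.404,-0.076,0],"spin":-0.448},
  {"gripper":0.075,"slide":[-0.404,-0.076,0],"spin":-0.448},
], squeeze=15)

```text
time_s: 2.05
ee_pos: [0.5057, 0.3438, 0.4048]
eef_rot: [3.142, 0.0, -2.993]
force: [0.4, 0.8, 0.6]
grip_width: 0.0747
grip_force: 0.0
```

Emit:
jog_arm([
  {},
  {},
  {},
  {},
])

```text
$.rows[0]: bad value
```

```bash
python3 - <<'E'
from h import *
print(go(.526,.3335,.040,3.29)); o=telemetry.get_obs(); print(o["ee_pos"],o["eef_rot"],o["force"])
E
```

```text
[-0.0185 -0.0132  0.1848 -0.0002]
[0.50572994 0.34379537 0.40476699] [ 3.14150359e+00  2.24870461e-04 -2.99341261e+00] [0.44010907 0.82943055 0.58493205]
```

Emit:
jog_arm([
  {"gripper":0.075,"slide":[-0.011,-0.002,0],"spin":0},
  {"gripper":0.075,"slide":[-0.011,-0.002,0],"spin":0},
  {"gripper":0.075,"slide":[-0.011,-0.002,0],"spin":0},
])

```text
time_s: 2.35
ee_pos: [0.5145, 0.3454, 0.4045]
eef_rot: [3.142, -0.001, -2.993]
force: [-0.1, 0.0, -0.5]
grip_width: 0.0748
grip_force: 0.0
```

```bash
python3 - <<'E'
from h import *
print(go(.526,.3335,.040,3.29))
E
```

```text
[-0.0096 -0.0135  0.1845  0.0005]
```

Emit:
jog_arm([
  {"gripper":0.075,"slide":[-0.0095,-0.0135,0.03],"spin":0},
  {"gripper":0.075,"slide":[-0.0095,-0.0135,0.08],"spin":0},
  {"gripper":0.075,"slide":[-0.0095,-0.0135,0.12],"spin":0},
  {"gripper":0.075,"slide":[-0.0095,-0.0135,0.15],"spin":0},
  {"gripper":0.075,"slide":[-0.0095,-0.0135,0.17],"spin":0},
  {"gripper":0.075,"slide":[-0.0095,-0.0135,0.184],"spin":0},
  {"gripper":0.075,"slide":[-0.0095,-0.0135,0.184],"spin":0},
  {"gripper":0.075,"slide":[-0.0095,-0.0135,0.184],"spin":0},
])

```text
time_s: 3.15
ee_pos: [0.5264, 0.3335, 0.2217]
eef_rot: [3.141, 0.001, -2.993]
force: [0.8, 0.6, 0.3]
grip_width: 0.0747
grip_force: 0.0
```

Emit:
jog_arm([
  {"gripper":0.06,"slide":[0,0,0],"spin":0},
  {"gripper":0.05,"slide":[0,0,0],"spin":0},
  {"gripper":0.04,"slide":[0,0,0],"spin":0},
  {"gripper":0.03,"slide":[0,0,0],"spin":0},
  {"gripper":0.03,"slide":[0,0,0],"spin":0},
  {"gripper":0.03,"slide":[0,0,0],"spin":0},
])

```text
time_s: 3.75
ee_pos: [0.5267, 0.3329, 0.221]
eef_rot: [3.141, 0.001, -2.993]
force: [-0.6, 0.0, 4.3]
grip_width: 0.0452
grip_force: 15.0
```

Emit:
jog_arm([
  {"gripper":0.03,"slide":[0,0,-0.01],"spin":0},
  {"gripper":0.03,"slide":[0,0,-0.04],"spin":0},
  {"gripper":0.03,"slide":[0,0,-0.08],"spin":0},
  {"gripper":0.03,"slide":[0,0,-0.12],"spin":0},
  {"gripper":0.03,"slide":[0,0,-0.15],"spin":0},
  {"gripper":0.03,"slide":[0,0,-0.17],"spin":0},
  {"gripper":0.03,"slide":[0,0,-0.17],"spin":0},
])

```text
time_s: 4.45
ee_pos: [0.5266, 0.3327, 0.3941]
eef_rot: [3.14, 0.005, -2.993]
force: [0.2, -0.7, -1.0]
grip_width: 0.0447
grip_force: 15.0
```

```bash
python3 - <<'E'
from h import *
print(go(.4827,-.1478,.15))
E
```

```text
[ 0.1143 -0.4688  0.0641  0.    ]
```

Emit:
jog_arm([
  {"gripper":0.03,"slide":[0.005,-0.02,0],"spin":0},
  {"gripper":0.03,"slide":[0.015,-0.06,0],"spin":0},
  {"gripper":0.03,"slide":[0.025,-0.105,0],"spin":0},
  {"gripper":0.03,"slide":[0.036,-0.15,0],"spin":0},
  {"gripper":0.03,"slide":[0.047,-0.195,0],"spin":0},
  {"gripper":0.03,"slide":[0.058,-0.24,0],"spin":0},
  {"gripper":0.03,"slide":[0.069,-0.285,0],"spin":0},
  {"gripper":0.03,"slide":[0.08,-0.33,0],"spin":0},
])

```text
time_s: 5.25
ee_pos: [0.4955, -0.0071, 0.3895]
eef_rot: [3.141, -0.002, -2.993]
force: [0.5, 0.4, -0.6]
grip_width: 0.0449
grip_force: 15.0
```

Emit:
jog_arm([
  {"gripper":0.03,"slide":[0.011,-0.045,0.01],"spin":0},
  {"gripper":0.03,"slide":[0.02,-0.08,0.02],"spin":0},
  {"gripper":0.03,"slide":[0.028,-0.11,0.03],"spin":0},
  {"gripper":0.03,"slide":[0.033,-0.13,0.05],"spin":0},
  {"gripper":0.03,"slide":[0.034,-0.139,0.06],"spin":0},
  {"gripper":0.03,"slide":[0.034,-0.139,0.064],"spin":0},
  {"gripper":0.03,"slide":[0.034,-0.139,0.064],"spin":0},
])

```text
time_s: 5.95
ee_pos: [0.4833, -0.1472, 0.3261]
eef_rot: [3.141, -0.001, -2.993]
force: [0.8, -0.3, 0.3]
grip_width: 0.0452
grip_force: 15.0
```

```bash
python3 - <<'E'
from h import *
im,W=shot("top","b")
for q in finder.masks_of("egg_cup","top")[:1]:
    p=W[q["region"]]; print(q["confidence"],q["region"].sum(),np.nanmin(p,0),np.nanmax(p,0))
print(go(.4827,-.1478,.051)); print(telemetry.get_obs()["ee_pos"])
E
```

```text
0.23 1156 [ 0.40894267 -0.20960714  0.00367866] [ 0.55836469 -0.05610792  0.31692015]
[ 0.0008 -0.0007  0.0961  0.    ]
[ 0.48342564 -0.14695149  0.32712197]
```

Emit:
jog_arm([
  {"gripper":0.03,"slide":[0.001,-0.001,0.03],"spin":0},
  {"gripper":0.03,"slide":[0.001,-0.001,0.06],"spin":0},
  {"gripper":0.03,"slide":[0.001,-0.001,0.08],"spin":0},
  {"gripper":0.03,"slide":[0.001,-0.001,0.088],"spin":0},
  {"gripper":0.03,"slide":[0.001,-0.001,0.091],"spin":0},
  {"gripper":0.03,"slide":[0.001,-0.001,0.092],"spin":0},
  {"gripper":0.03,"slide":[0.001,-0.001,0.093],"spin":0},
  {"gripper":0.03,"slide":[0.001,-0.001,0.093],"spin":0},
])

```text
time_s: 6.85
ee_pos: [0.4825, -0.149, 0.2344]
eef_rot: [-3.141, 0.001, -2.993]
force: [-0.5, -0.3, -1.4]
grip_width: 0.0451
grip_force: 15.0
```

Emit:
jog_arm([
  {"gripper":0.03,"slide":[0,0,0.001],"spin":0},
  {"gripper":0.03,"slide":[0,0,0.001],"spin":0},
])

```text
time_s: 7.05
ee_pos: [0.4823, -0.149, 0.2328]
eef_rot: [-3.141, 0.0, -2.993]
force: [-0.6, -0.4, -0.9]
grip_width: 0.0451
grip_force: 15.0
```

Emit:
jog_arm([
  {"gripper":0.03,"slide":[0,0,0.001],"spin":0},
  {"gripper":0.03,"slide":[0,0,0.001],"spin":0},
])

```text
time_s: 7.25
ee_pos: [0.4823, -0.149, 0.2316]
eef_rot: [3.141, -0.0, -2.993]
force: [-0.5, 0.9, -0.9]
grip_width: 0.0448
grip_force: 15.0
```

Emit:
jog_arm([
  {"gripper":0.03,"slide":[0,0.001,0.0005],"spin":0},
  {"gripper":0.03,"slide":[0,0.001,0.001],"spin":0},
  {"gripper":0.03,"slide":[0,0.001,0.001],"spin":0},
])

```text
time_s: 7.55
ee_pos: [0.4822, -0.148, 0.2306]
eef_rot: [3.142, -0.0, -2.993]
force: [0.5, 0.2, -1.4]
grip_width: 0.0455
grip_force: 15.0
```

Emit:
jog_arm([
  {"gripper":0.03,"slide":[0,0,0.001],"spin":0},
  {"gripper":0.03,"slide":[0,0,0.001],"spin":0},
])

```text
time_s: 7.75
ee_pos: [0.4823, -0.1481, 0.23]
eef_rot: [-3.141, 0.0, -2.993]
force: [-1.5, 1.6, 4.3]
grip_width: 0.0449
grip_force: 15.0
```

Contact. Release and lift.

Emit:
jog_arm([
  {"gripper":0.05,"slide":[0,0,0],"spin":0},
  {"gripper":0.06,"slide":[0,0,0],"spin":0},
  {"gripper":0.07,"slide":[0,0,0],"spin":0},
  {"gripper":0.08,"slide":[0,0,0],"spin":0},
  {"gripper":0.08,"slide":[0,0,-0.03],"spin":0},
  {"gripper":0.08,"slide":[0,0,-0.07],"spin":0},
  {"gripper":0.08,"slide":[0,0,-0.11],"spin":0},
  {"gripper":0.08,"slide":[0,0,-0.15],"spin":0},
])

```text
time_s: 8.55
ee_pos: [0.4819, -0.1479, 0.3813]
eef_rot: [3.142, -0.0, -2.993]
force: [-0.5, 0.1, 0.5]
grip_width: 0.0802
grip_force: 0.0
```

```bash
python3 - <<'E'
from h import *
print(go(.520,.1672,.20,2.856))
E
```

```text
[-0.0842  0.306   0.0013  0.4338]
```

Emit:
jog_arm([
  {"gripper":0.08,"slide":[-0.005,0.02,0],"spin":0.05},
  {"gripper":0.08,"slide":[-0.018,0.065,0],"spin":0.15},
  {"gripper":0.08,"slide":[-0.03,0.11,0],"spin":0.25},
  {"gripper":0.08,"slide":[-0.042,0.155,0],"spin":0.35},
  {"gripper":0.08,"slide":[-0.055,0.2,0],"spin":0.434},
  {"gripper":0.08,"slide":[-0.067,0.245,0],"spin":0.434},
  {"gripper":0.08,"slide":[-0.079,0.288,0],"spin":0.434},
  {"gripper":0.08,"slide":[-0.084,0.306,0],"spin":0.434},
])

```text
time_s: 9.35
ee_pos: [0.5199, 0.1702, 0.3795]
eef_rot: [3.141, -0.0, 2.858]
force: [0.7, -0.8, -0.3]
grip_width: 0.0804
grip_force: 0.0
```

Emit:
jog_arm([
  {"gripper":0.08,"slide":[0,0,0],"spin":0},
  {"gripper":0.08,"slide":[0,0,0],"spin":0},
])

```text
time_s: 9.55
ee_pos: [0.52, 0.1668, 0.3794]
eef_rot: [-3.141, -0.0, 2.856]
force: [0.9, 0.3, 0.2]
grip_width: 0.0798
grip_force: 0.0
```

```bash
python3 - <<'E'
from h import *
im,W=shot("top","c")
q=near(W,.4827,-.1478,.04,.052,.07); c,r=circ(q[:,:2]); print("eggcup",len(q),c,r,((q.min(0)+q.max(0))/2))
print(go(.520,.1672,.049,2.856))
E
```

```text
eggcup 157 [ 0.48166565 -0.14695333] 0.020569513881298233 [ 0.48160259 -0.1470304   0.05870269]
[ 0.0003  0.0009  0.1506 -0.0007]
```

Emit:
jog_arm([
  {"gripper":0.08,"slide":[0,0.001,0.03],"spin":0},
  {"gripper":0.08,"slide":[0,0.001,0.07],"spin":0},
  {"gripper":0.08,"slide":[0,0.001,0.11],"spin":0},
  {"gripper":0.08,"slide":[0,0.001,0.135],"spin":0},
  {"gripper":0.08,"slide":[0,0.001,0.146],"spin":0},
  {"gripper":0.08,"slide":[0,0.001,0.15],"spin":0},
  {"gripper":0.08,"slide":[0,0.001,0.15],"spin":0},
  {"gripper":0.08,"slide":[0,0.001,0.15],"spin":0},
], squeeze=8)

```text
time_s: 10.4
ee_pos: [0.5207, 0.1679, 0.231]
eef_rot: [3.141, 0.002, 2.856]
force: [0.1, 0.0, 0.7]
grip_width: 0.0799
grip_force: 0.0
```

Emit:
jog_arm([
  {"gripper":0.07,"slide":[0,0,0],"spin":0},
  {"gripper":0.06,"slide":[0,0,0],"spin":0},
  {"gripper":0.05,"slide":[0,0,0],"spin":0},
  {"gripper":0.047,"slide":[0,0,0],"spin":0},
  {"gripper":0.044,"slide":[0,0,0],"spin":0},
  {"gripper":0.04,"slide":[0,0,0],"spin":0},
  {"gripper":0.035,"slide":[0,0,0],"spin":0},
  {"gripper":0.035,"slide":[0,0,0],"spin":0},
])

```text
time_s: 11.2
ee_pos: [0.5203, 0.1672, 0.2297]
eef_rot: [-3.139, -0.001, 2.856]
force: [-3.1, -8.6, 4.5]
grip_width: 0.044
grip_force: 8.0
```

Emit:
jog_arm([
  {"gripper":0.035,"slide":[0,-0.001,-0.002],"spin":0},
  {"gripper":0.035,"slide":[0,-0.001,-0.005],"spin":0},
  {"gripper":0.035,"slide":[0,-0.001,-0.015],"spin":0},
  {"gripper":0.035,"slide":[0,-0.001,-0.035],"spin":0},
  {"gripper":0.035,"slide":[0,-0.001,-0.07],"spin":0},
  {"gripper":0.035,"slide":[0,-0.001,-0.1],"spin":0},
  {"gripper":0.035,"slide":[0,-0.001,-0.12],"spin":0},
  {"gripper":0.035,"slide":[0,-0.001,-0.12],"spin":0},
])

```text
time_s: 12.0
ee_pos: [0.5202, 0.1672, 0.3531]
eef_rot: [3.139, 0.005, 2.856]
force: [0.5, -0.5, -0.9]
grip_width: 0.0437
grip_force: 8.0
```

```bash
python3 - <<'E'
from h import *
im,W=shot("top","d"); im2,W2=shot("scene","d")
cv2.imwrite("pics/d_crop.png",cv2.resize(np.hstack([im[180:280,220:320],im2[130:230,240:340]])[:,:,::-1],(800,400)))
print(go(.4817,-.147,.17))
E
```

```text
[-0.0519 -0.3121 -0.0005  0.    ]
```

View pics/d_crop.png

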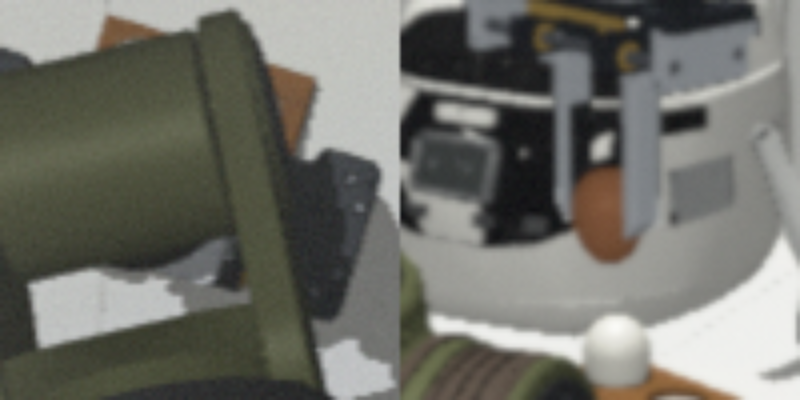

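The scene crop shows the brown egg held upright between the fingers at (610,215), with the white egg untouched. I carry it over to the egg cup.

Emit:
jog_arm([
  {"gripper":0.035,"slide":[-0.003,-0.015,0],"spin":0},
  {"gripper":0.035,"slide":[-0.008,-0.045,0],"spin":0},
  {"gripper":0.035,"slide":[-0.014,-0.085,0],"spin":0},
  {"gripper":0.035,"slide":[-0.021,-0.125,0],"spin":0},
  {"gripper":0.035,"slide":[-0.028,-0.165,0],"spin":0},
  {"gripper":0.035,"slide":[-0.035,-0.205,0],"spin":0},
  {"gripper":0.035,"slide":[-0.041,-0.245,0],"spin":0},
  {"gripper":0.035,"slide":[-0.046,-0.275,0],"spin":0},
])

```text
time_s: 12.9
ee_pos: [0.4856, -0.1124, 0.3486]
eef_rot: [-3.141, -0.002, 2.855]
force: [0.5, -0.1, -1.1]
grip_width: 0.0437
grip_force: 8.0
```

Emit:
jog_arm([
  {"gripper":0.035,"slide":[-0.004,-0.024,0],"spin":0},
  {"gripper":0.035,"slide":[-0.006,-0.034,0],"spin":0},
  {"gripper":0.035,"slide":[-0.006,-0.037,0],"spin":0},
  {"gripper":0.035,"slide":[-0.006,-0.037,0],"spin":0},
  {"gripper":0.035,"slide":[-0.006,-0.037,0],"spin":0},
])

```text
time_s: 13.4
ee_pos: [0.4821, -0.1462, 0.3495]
eef_rot: [3.141, -0.0, 2.857]
force: [0.6, -0.3, -1.1]
grip_width: 0.0438
grip_force: 8.0
```

```bash
python3 - <<'E'
from h import *
im,W=shot("scene","e")
for n in("egg_cup","brown_egg"):
  for q in finder.masks_of(n,"scene")[:2]:
    p=W[q["region"]]; p=p[~np.isnan(p[:,0])]; v,u=np.nonzero(q["region"]); print(n,round(q["confidence"],2),len(p),u.mean(),v.mean(),u.min(),u.max(),np.percentile(p,2,axis=0),np.percentile(p,98,axis=0))
print(go(.4817,-.147,.0847)); print(telemetry.get_obs()["ee_pos"])
cv2.imwrite("pics/e_crop.png",cv2.resize(im[180:300,350:470][:,:,::-1],(600,600)))
E
```

```text
egg_cup 0.83 490 411.41212121212124 266.0565656565657 401 423 [ 0.45843822 -0.16717181  0.01008002] [ 0.50043061 -0.12831229  0.06204627]
brown_egg 0.65 460 414.85714285714283 212.32034632034632 405 424 [ 0.45862998 -0.16227769  0.13180636] [ 0.48340022 -0.1216567   0.18466201]
[ 0.0002 -0.0008  0.0849  0.    ]
[ 0.48212572 -0.14624607  0.34964577]
```

View pics/e_crop.png

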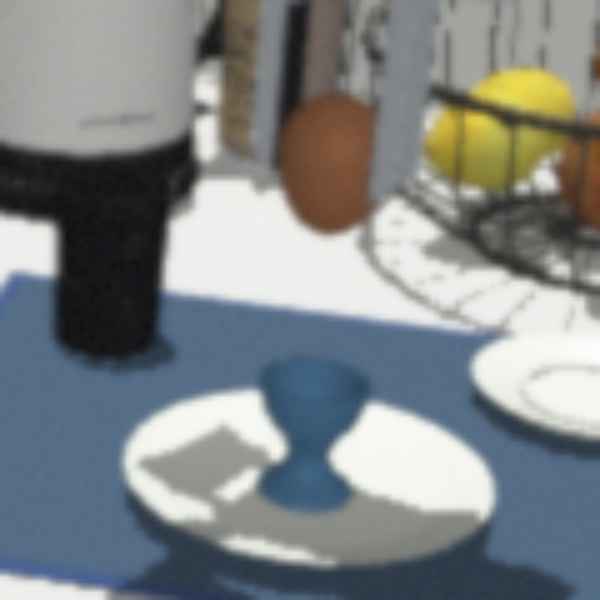

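The crop shows the egg upright at (330,165), right above the egg cup at (315,430). I lower it gently.

Emit:
jog_arm([
  {"gripper":0.035,"slide":[0,-0.001,0.015],"spin":0},
  {"gripper":0.035,"slide":[0,-0.001,0.035],"spin":0},
  {"gripper":0.035,"slide":[0,-0.001,0.055],"spin":0},
  {"gripper":0.035,"slide":[0,-0.001,0.066],"spin":0},
  {"gripper":0.035,"slide":[0,-0.001,0.072],"spin":0},
  {"gripper":0.035,"slide":[0,-0.001,0.074],"spin":0},
  {"gripper":0.035,"slide":[0,-0.001,0.076],"spin":0},
  {"gripper":0.035,"slide":[0,-0.001,0.076],"spin":0},
])

```text
time_s: 14.35
ee_pos: [0.4818, -0.1479, 0.274]
eef_rot: [-3.142, 0.001, 2.856]
force: [0.1, 0.4, -0.3]
grip_width: 0.0439
grip_force: 8.0
```

Emit:
jog_arm([
  {"gripper":0.035,"slide":[0,0,0.001],"spin":0},
  {"gripper":0.035,"slide":[0,0,0.002],"spin":0},
  {"gripper":0.035,"slide":[0,0,0.002],"spin":0},
])

```text
time_s: 14.65
ee_pos: [0.4817, -0.1479, 0.2717]
eef_rot: [-3.142, 0.0, 2.856]
force: [0.7, -0.3, -0.7]
grip_width: 0.044
grip_force: 8.0
```

Emit:
jog_arm([
  {"gripper":0.035,"slide":[0,0,0.001],"spin":0},
  {"gripper":0.035,"slide":[0,0,0.002],"spin":0},
  {"gripper":0.035,"slide":[0,0,0.002],"spin":0},
])

```text
time_s: 14.95
ee_pos: [0.4817, -0.1479, 0.2695]
eef_rot: [3.142, -0.0, 2.856]
force: [0.2, -0.3, -0.4]
grip_width: 0.044
grip_force: 8.0
```

Emit:
jog_arm([
  {"gripper":0.035,"slide":[0,0.0005,0.001],"spin":0},
  {"gripper":0.035,"slide":[0,0.0005,0.002],"spin":0},
  {"gripper":0.035,"slide":[0,0.0005,0.002],"spin":0},
])

```text
time_s: 15.25
ee_pos: [0.4818, -0.1474, 0.2675]
eef_rot: [3.142, -0.0, 2.856]
force: [0.8, -0.5, -1.6]
grip_width: 0.0435
grip_force: 8.0
```

Emit:
jog_arm([
  {"gripper":0.035,"slide":[0,0,0.001],"spin":0},
  {"gripper":0.035,"slide":[0,0,0.001],"spin":0},
])

```text
time_s: 15.45
ee_pos: [0.4818, -0.1474, 0.2665]
eef_rot: [3.142, -0.0, 2.856]
force: [0.7, 1.0, -1.2]
grip_width: 0.0441
grip_force: 8.0
```

Emit:
jog_arm([
  {"gripper":0.035,"slide":[0,0,0.001],"spin":0},
  {"gripper":0.035,"slide":[0,0,0.001],"spin":0},
])

```text
time_s: 15.65
ee_pos: [0.4818, -0.1475, 0.2656]
eef_rot: [-3.142, -0.0, 2.856]
force: [0.1, -0.5, -0.1]
grip_width: 0.0438
grip_force: 8.0
```

Emit:
jog_arm([
  {"gripper":0.035,"slide":[0,0,0.001],"spin":0},
  {"gripper":0.035,"slide":[0,0,0.001],"spin":0},
  {"gripper":0.035,"slide":[0,0,0.001],"spin":0},
])

```text
time_s: 15.95
ee_pos: [0.4819, -0.1475, 0.2649]
eef_rot: [-3.141, 0.0, 2.856]
force: [-1.8, -1.2, 4.3]
grip_width: 0.0437
grip_force: 8.0
```

Emit:
jog_arm([
  {"gripper":0.035,"slide":[0,0,0.0005],"spin":0},
  {"gripper":0.035,"slide":[0,0,0.0005],"spin":0},
  {"gripper":0.035,"slide":[0,0,0.0005],"spin":0},
])

```text
time_s: 16.25
ee_pos: [0.482, -0.1475, 0.2647]
eef_rot: [-3.141, 0.001, 2.856]
force: [-2.4, -0.5, 8.1]
grip_width: 0.0437
grip_force: 8.0
```

Emit:
jog_arm([
  {"gripper":0.044,"slide":[0,0,-0.0005],"spin":0},
  {"gripper":0.046,"slide":[0,0,-0.0005],"spin":0},
  {"gripper":0.05,"slide":[0,0,-0.0005],"spin":0},
  {"gripper":0.056,"slide":[0,0,-0.0005],"spin":0},
  {"gripper":0.065,"slide":[0,0,-0.0005],"spin":0},
  {"gripper":0.075,"slide":[0,0,-0.0005],"spin":0},
  {"gripper":0.08,"slide":[0,0,-0.02],"spin":0},
  {"gripper":0.08,"slide":[0,0,-0.05],"spin":0},
])

```text
time_s: 17.05
ee_pos: [0.4816, -0.1474, 0.3134]
eef_rot: [3.141, -0.003, 2.856]
force: [0.1, -0.5, -0.5]
grip_width: 0.0798
grip_force: 0.0
```

Emit:
jog_arm([
  {"gripper":0.08,"slide":[0,0,-0.04],"spin":0},
  {"gripper":0.08,"slide":[0,0,-0.06],"spin":0},
  {"gripper":0.06,"slide":[0,0,-0.06],"spin":0},
])

```text
time_s: 17.35
ee_pos: [0.482, -0.1475, 0.3769]
eef_rot: [-3.141, 0.005, 2.856]
force: [0.1, 0.0, -0.9]
grip_width: 0.0751
grip_force: 0.0
```

```bash
python3 - <<'E'
from h import *
im,W=shot("scene","f")
cv2.imwrite("pics/f_crop.png",cv2.resize(im[180:300,350:470][:,:,::-1],(600,600)))
print(go(.4135,.3665,.20,3.047),telemetry.get_obs()["ee_pos"])
E
```

```text
[ 0.2104  0.4738 -0.0052 -0.1912] [ 0.48180298 -0.14740774  0.37476288]
```

View pics/f_crop.png

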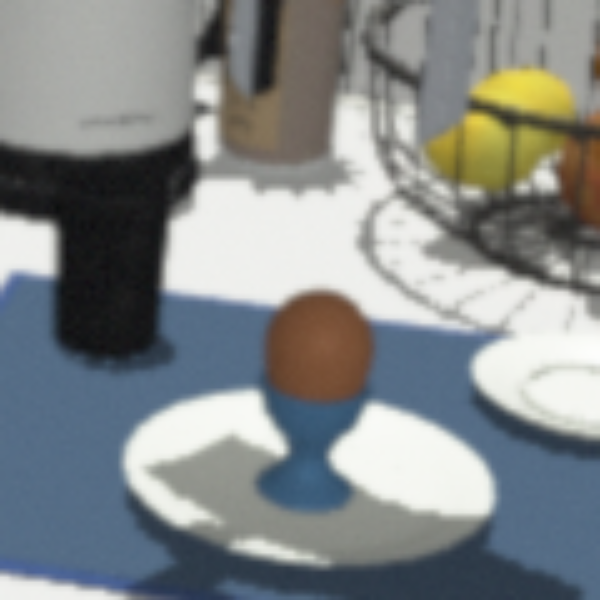

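The egg sits upright in the egg cup at (320,350), in the middle of the plate. Now the teaspoon.

Emit:
jog_arm([
  {"gripper":0.05,"slide":[0.01,0.02,-0.005],"spin":-0.04},
  {"gripper":0.05,"slide":[0.027,0.06,-0.01],"spin":-0.08},
  {"gripper":0.05,"slide":[0.046,0.104,-0.01],"spin":-0.12},
  {"gripper":0.05,"slide":[0.065,0.148,-0.01],"spin":-0.16},
  {"gripper":0.05,"slide":[0.085,0.192,-0.01],"spin":-0.191},
  {"gripper":0.05,"slide":[0.105,0.236,-0.01],"spin":-0.191},
  {"gripper":0.05,"slide":[0.124,0.28,-0.01],"spin":-0.191},
  {"gripper":0.05,"slide":[0.144,0.324,-0.01],"spin":-0.191},
])

```text
time_s: 18.2
ee_pos: [0.4343, 0.2059, 0.3826]
eef_rot: [-3.141, -0.002, 3.047]
force: [0.8, -0.1, 0.2]
grip_width: 0.05
grip_force: 0.0
```

```bash
python3 - <<'E'
from h import *
print(go(.4135,.3665,.20,3.047),telemetry.get_obs()["ee_pos"])
E
```

```text
[ 0.0359  0.1579  0.0026 -0.0002] [0.43428463 0.20586674 0.38257495]
```

Emit:
jog_arm([
  {"gripper":0.05,"slide":[0.01,0.045,0],"spin":0},
  {"gripper":0.05,"slide":[0.02,0.09,0],"spin":0},
  {"gripper":0.05,"slide":[0.029,0.13,0],"spin":0},
  {"gripper":0.05,"slide":[0.034,0.15,0],"spin":0},
  {"gripper":0.05,"slide":[0.036,0.157,0],"spin":0},
  {"gripper":0.05,"slide":[0.036,0.157,0],"spin":0},
  {"gripper":0.05,"slide":[0.036,0.157,0],"spin":0},
])

```text
time_s: 18.9
ee_pos: [0.4143, 0.3628, 0.3835]
eef_rot: [-3.141, -0.001, 3.046]
force: [0.1, -0.0, -0.0]
grip_width: 0.05
grip_force: 0.0
```

```bash
python3 - <<'E'
from h import *
print(go(.4135,.3665,.0215,3.047),telemetry.get_obs()["ee_pos"])
E
```

```text
[ 0.0012  0.0036  0.182  -0.0009] [0.41434627 0.36280458 0.38351014]
```

Emit:
jog_arm([
  {"gripper":0.05,"slide":[0.001,0.0035,0.03],"spin":0},
  {"gripper":0.05,"slide":[0.001,0.0035,0.07],"spin":0},
  {"gripper":0.05,"slide":[0.001,0.0035,0.11],"spin":0},
  {"gripper":0.05,"slide":[0.001,0.0035,0.145],"spin":0},
  {"gripper":0.05,"slide":[0.001,0.0035,0.165],"spin":0},
  {"gripper":0.05,"slide":[0.001,0.0035,0.175],"spin":0},
  {"gripper":0.05,"slide":[0.001,0.0035,0.18],"spin":0},
  {"gripper":0.05,"slide":[0.001,0.0035,0.18],"spin":0},
])

```text
time_s: 19.7
ee_pos: [0.4137, 0.367, 0.2045]
eef_rot: [3.141, 0.0, 3.046]
force: [-0.7, 0.6, 0.8]
grip_width: 0.0501
grip_force: 0.0
```

Emit:
jog_arm([
  {"gripper":0.05,"slide":[0,0,0.001],"spin":0},
  {"gripper":0.05,"slide":[0,0,0.001],"spin":0},
  {"gripper":0.05,"slide":[0,0,0.001],"spin":0},
])

```text
time_s: 20.0
ee_pos: [0.4135, 0.3674, 0.2038]
eef_rot: [3.141, 0.001, 3.047]
force: [0.7, -0.1, -0.4]
grip_width: 0.0499
grip_force: 0.0
```

Emit:
jog_arm([
  {"gripper":0.04,"slide":[0,0,0.0015],"spin":0},
  {"gripper":0.03,"slide":[0,0,0.0015],"spin":0},
  {"gripper":0.02,"slide":[0,0,0.0015],"spin":0},
  {"gripper":0.01,"slide":[0,0,0.0015],"spin":0},
  {"gripper":0.005,"slide":[0,0,0.0015],"spin":0},
  {"gripper":0.005,"slide":[0,0,0.0015],"spin":0},
], squeeze=20)

```text
time_s: 20.6
ee_pos: [0.4134, 0.3673, 0.2017]
eef_rot: [3.142, 0.0, 3.047]
force: [0.1, -0.3, -0.3]
grip_width: 0.0191
grip_force: 19.9
```

Emit:
jog_arm([
  {"gripper":0.005,"slide":[0,0,-0.005],"spin":0},
  {"gripper":0.005,"slide":[0,0,-0.02],"spin":0},
  {"gripper":0.005,"slide":[0,0,-0.05],"spin":0},
  {"gripper":0.005,"slide":[0,0,-0.09],"spin":0},
  {"gripper":0.005,"slide":[0,0,-0.13],"spin":0},
  {"gripper":0.005,"slide":[0,0,-0.17],"spin":0},
  {"gripper":0.005,"slide":[0,0,-0.185],"spin":0},
  {"gripper":0.005,"slide":[0,0,-0.185],"spin":0},
])

```text
time_s: 21.4
ee_pos: [0.4132, 0.3672, 0.3902]
eef_rot: [3.138, 0.004, 3.047]
force: [-0.3, -0.1, -0.4]
grip_width: 0.0193
grip_force: 19.9
```

```bash
python3 - <<'E'
from h import *
im,W=shot("top","g"); cv2.imwrite("pics/g_crop.png",cv2.resize(im[210:330,100:260][:,:,::-1],(640,480)))
c,s=np.cos(.178),np.sin(.178); x=.4827-.003*c+.122*s; y=-.1478-.003*s-.122*c; print(x,y,go(x,y,.19,3.32),telemetry.get_obs()["ee_pos"])
E
```

```text
0.5013489072217189 -0.2684035582370426 [-0.1479 -0.6243  0.018  -0.2732] [0.41315282 0.36712224 0.38795938]
```

View pics/g_crop.png

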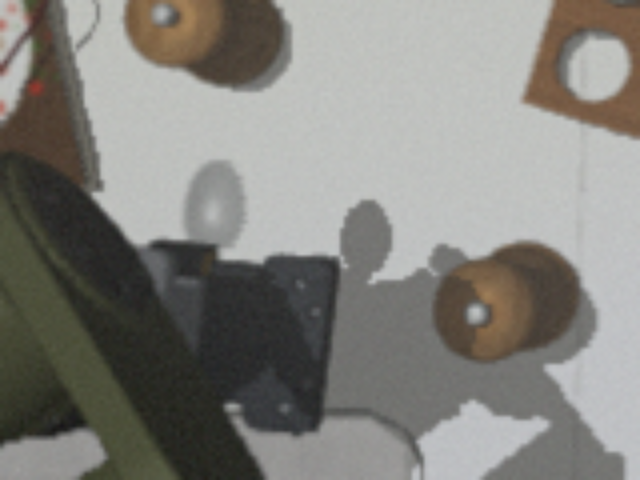

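The spoon hangs in the gripper, bowl at (215,200) and clear of the tall mill. I carry it to the mat.

Emit:
jog_arm([
  {"gripper":0.005,"slide":[-0.005,-0.02,0],"spin":0},
  {"gripper":0.005,"slide":[-0.014,-0.06,0],"spin":0},
  {"gripper":0.005,"slide":[-0.025,-0.105,0],"spin":0},
  {"gripper":0.005,"slide":[-0.036,-0.15,0],"spin":0},
  {"gripper":0.005,"slide":[-0.047,-0.195,0],"spin":0},
  {"gripper":0.005,"slide":[-0.057,-0.24,0],"spin":0},
  {"gripper":0.005,"slide":[-0.068,-0.285,0],"spin":0},
  {"gripper":0.005,"slide":[-0.078,-0.33,0],"spin":0},
])

```text
time_s: 22.25
ee_pos: [0.4595, 0.0295, 0.3856]
eef_rot: [-3.141, -0.002, 3.047]
force: [0.9, 0.4, -0.4]
grip_width: 0.0194
grip_force: 19.9
```

Emit:
jog_arm([
  {"gripper":0.005,"slide":[-0.011,-0.045,0],"spin":-0.05},
  {"gripper":0.005,"slide":[-0.022,-0.09,0],"spin":-0.1},
  {"gripper":0.005,"slide":[-0.033,-0.135,0],"spin":-0.15},
  {"gripper":0.005,"slide":[-0.044,-0.18,0],"spin":-0.2},
  {"gripper":0.005,"slide":[-0.055,-0.225,0],"spin":-0.25},
  {"gripper":0.005,"slide":[-0.064,-0.264,0],"spin":-0.273},
  {"gripper":0.005,"slide":[-0.07,-0.29,0],"spin":-0.273},
  {"gripper":0.005,"slide":[-0.07,-0.294,0],"spin":-0.273},
])

```text
time_s: 23.05
ee_pos: [0.5014, -0.2703, 0.3847]
eef_rot: [3.14, -0.002, -2.966]
force: [1.0, 0.4, 0.8]
grip_width: 0.0196
grip_force: 19.9
```

Emit:
jog_arm([
  {"gripper":0.005,"slide":[0,0,0],"spin":0},
  {"gripper":0.005,"slide":[0,0,0],"spin":0},
])

```text
time_s: 23.25
ee_pos: [0.5016, -0.2669, 0.3861]
eef_rot: [3.141, -0.001, -2.963]
force: [0.6, 0.4, -0.0]
grip_width: 0.0192
grip_force: 19.9
```

```bash
python3 - <<'E'
from h import *
im,W=shot("top","g2")
m=finder.masks_of("teaspoon","top")
for q in m[:1]:
    v,u=np.nonzero(q["region"]); p=W[v,u]; print(q["confidence"],len(u),u.mean(),v.mean(),np.nanmedian(p,0))
print(go(.5013,-.2684,.0245,3.32),telemetry.get_obs()["ee_pos"])
E
```

```text
0.67 225 500.21777777777777 217.29333333333332 [ 0.54700745 -0.25825404  0.18804504]
[ 0.0007 -0.0015  0.1821  0.0011] [ 0.50173664 -0.26675388  0.38661282]
```

Emit:
jog_arm([
  {"gripper":0.005,"slide":[0.0005,-0.0015,0.03],"spin":0},
  {"gripper":0.005,"slide":[0.0005,-0.0015,0.075],"spin":0},
  {"gripper":0.005,"slide":[0.0005,-0.0015,0.12],"spin":0},
  {"gripper":0.005,"slide":[0.0005,-0.0015,0.155],"spin":0},
  {"gripper":0.005,"slide":[0.0005,-0.0015,0.17],"spin":0},
  {"gripper":0.005,"slide":[0.0005,-0.0015,0.176],"spin":0},
  {"gripper":0.005,"slide":[0.0005,-0.0015,0.178],"spin":0},
  {"gripper":0.005,"slide":[0.0005,-0.0015,0.178],"spin":0},
])

```text
time_s: 24.15
ee_pos: [0.5018, -0.2695, 0.2101]
eef_rot: [-3.14, 0.002, -2.963]
force: [0.1, -0.0, -0.1]
grip_width: 0.0193
grip_force: 19.9
```

Emit:
jog_arm([
  {"gripper":0.005,"slide":[0,0,0.001],"spin":0},
  {"gripper":0.005,"slide":[0,0,0.002],"spin":0},
  {"gripper":0.005,"slide":[0,0,0.002],"spin":0},
])

```text
time_s: 24.45
ee_pos: [0.5015, -0.2695, 0.2071]
eef_rot: [-3.141, 0.001, -2.963]
force: [-0.8, -0.4, -0.6]
grip_width: 0.0197
grip_force: 19.9
```

Emit:
jog_arm([
  {"gripper":0.005,"slide":[0,0,0.001],"spin":0},
  {"gripper":0.005,"slide":[0,0,0.001],"spin":0},
  {"gripper":0.005,"slide":[0,0,0.001],"spin":0},
])

```text
time_s: 24.75
ee_pos: [0.5014, -0.2695, 0.2057]
eef_rot: [3.142, -0.0, -2.963]
force: [0.1, 0.2, 0.2]
grip_width: 0.0197
grip_force: 19.9
```

Emit:
jog_arm([
  {"gripper":0.005,"slide":[0,0,0.001],"spin":0},
  {"gripper":0.005,"slide":[0,0,0.001],"spin":0},
  {"gripper":0.005,"slide":[0,0,0.001],"spin":0},
])

```text
time_s: 25.05
ee_pos: [0.5014, -0.2695, 0.2047]
eef_rot: [-3.142, 0.0, -2.963]
force: [0.2, 0.3, -0.4]
grip_width: 0.0198
grip_force: 19.9
```

Emit:
jog_arm([
  {"gripper":0.005,"slide":[0,0,0.0005],"spin":0},
  {"gripper":0.005,"slide":[0,0,0.0005],"spin":0},
])

```text
time_s: 25.25
ee_pos: [0.5015, -0.2695, 0.2046]
eef_rot: [-3.141, 0.0, -2.963]
force: [-2.6, 0.5, 5.5]
grip_width: 0.0198
grip_force: 20.0
```

Emit:
jog_arm([
  {"gripper":0.022,"slide":[0,0,0],"spin":0},
  {"gripper":0.028,"slide":[0,0,0],"spin":0},
  {"gripper":0.036,"slide":[0,0,0],"spin":0},
  {"gripper":0.036,"slide":[0,0,0],"spin":0},
  {"gripper":0.036,"slide":[0,0,-0.02],"spin":0},
  {"gripper":0.036,"slide":[0,0,-0.06],"spin":0},
  {"gripper":0.05,"slide":[0,0,-0.11],"spin":0},
  {"gripper":0.08,"slide":[0,0,-0.16],"spin":0},
])

```text
time_s: 26.05
ee_pos: [0.5012, -0.2693, 0.3657]
eef_rot: [3.141, -0.001, -2.963]
force: [1.0, -0.2, 0.6]
grip_width: 0.0487
grip_force: 0.0
```

Emit:
jog_arm([
  {"gripper":0.09,"slide":[0,0,-0.02],"spin":0},
  {"gripper":0.09,"slide":[0,0,-0.02],"spin":0},
])

```text
time_s: 26.25
ee_pos: [0.5015, -0.2695, 0.3876]
eef_rot: [-3.138, 0.004, -2.963]
force: [-0.3, 0.8, -0.8]
grip_width: 0.0643
grip_force: 0.0
```

```bash
python3 - <<'E'
from h import *
print(go(.4206,.150,.20,1.40),telemetry.get_obs()["ee_pos"],telemetry.get_obs()["qpos"])
print(go(.4206,.150,.20,1.40+np.pi))
E
```

```text
[ 0.0052  0.4272  0.0076 -1.2217] [ 0.50147852 -0.26947685  0.3875675 ] [-5.57420405e-01  3.55707687e-01  1.48761937e+00 -3.72979252e-05
  1.29246087e+00 -2.30646119e+00]
[ 0.0052  0.4272  0.0076 -1.2217]
```

Emit:
jog_arm([
  {"gripper":0.09,"slide":[0,0.02,0],"spin":0.1},
  {"gripper":0.09,"slide":[0.001,0.06,0],"spin":0.24},
  {"gripper":0.09,"slide":[0.002,0.1,0],"spin":0.38},
  {"gripper":0.09,"slide":[0.002,0.145,0],"spin":0.52},
  {"gripper":0.09,"slide":[0.003,0.19,0],"spin":0.66},
  {"gripper":0.09,"slide":[0.003,0.235,0],"spin":0.8},
  {"gripper":0.09,"slide":[0.004,0.28,0],"spin":0.94},
  {"gripper":0.09,"slide":[0.004,0.32,0],"spin":1.08},
])

```text
time_s: 27.05
ee_pos: [0.4412, 0.0412, 0.3829]
eef_rot: [-3.14, -0.001, 2.258]
force: [1.3, -0.1, -0.0]
grip_width: 0.0898
grip_force: 0.0
```

Emit:
jog_arm([
  {"gripper":0.09,"slide":[0,0,0],"spin":0.14},
  {"gripper":0.09,"slide":[0,0,0],"spin":0.28},
  {"gripper":0.09,"slide":[0,0,0],"spin":0.42},
  {"gripper":0.09,"slide":[0,0,0],"spin":0.56},
  {"gripper":0.09,"slide":[0,0,0],"spin":0.7},
  {"gripper":0.09,"slide":[0,0,0],"spin":0.84},
  {"gripper":0.09,"slide":[0,0,0],"spin":0.84},
  {"gripper":0.09,"slide":[0,0,0],"spin":0.84},
])

```text
time_s: 27.85
ee_pos: [0.4419, 0.0396, 0.3834]
eef_rot: [-3.14, 0.0, 1.428]
force: [-0.2, 0.1, -0.2]
grip_width: 0.0901
grip_force: 0.0
```

```bash
python3 - <<'E'
from h import *
print(go(.4206,.150,.195,1.40),telemetry.get_obs()["ee_pos"],telemetry.get_obs()["eef_rot"])
im,W=shot("top","h")
cv2.imwrite("pics/h_crop.png",cv2.resize(im[130:330,240:520][:,:,::-1],(784,560)))
m=finder.masks_of("teaspoon","top")
i=cams.camera_info("top");K=np.array(i["camera_matrix"]);R=np.array(i["R"]);t=np.array(i["t"]);C=-R.T@t
for q in m[:2]:
    v,u=np.nonzero(q["region"]); n=cv2.undistortPoints(np.c_[u,v].astype(float)[:,None],K,np.array([i["k1"],0,0,0,0.]))[:,0]
    d=np.c_[n,np.ones(len(n))]@R; p=(C+d*((.008-C[2])/d[:,2])[:,None])[:,:2].astype(np.float32); l=cv2.fitLine(p,cv2.DIST_HUBER,0,.01,.01).ravel(); print(q["confidence"],len(u),cv2.minAreaRect(p*1000),np.arctan(l[1]/l[0]))
E
```

```text
[ 0.1063 -0.0368  0.0084  0.028 ] [0.44194321 0.03958686 0.38335946] [-3.14032962e+00  2.30694935e-04  1.42800310e+00]
0.69 406 ((500.12310791015625, -264.75830078125), (129.9517059326172, 26.016544342041016), 6.391957759857178) 0.1920471
```

View pics/h_crop.png

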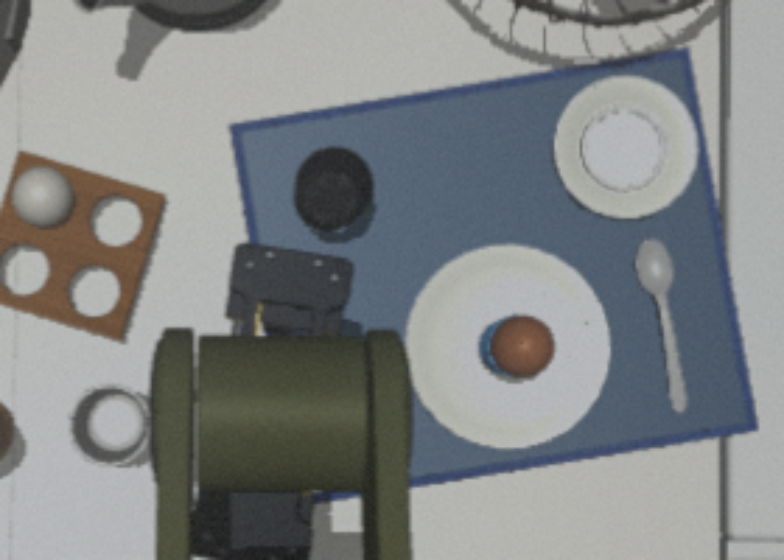

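The crop shows the spoon straight beside the plate's right, bowl away at (654,268) and parallel to the mat edge. The egg is upright at (522,347). Now the cup.

Emit:
jog_arm([
  {"gripper":0.09,"slide":[0.04,-0.014,0],"spin":0.028},
  {"gripper":0.09,"slide":[0.08,-0.028,0],"spin":0.028},
  {"gripper":0.09,"slide":[0.1,-0.035,0],"spin":0.028},
  {"gripper":0.09,"slide":[0.106,-0.037,0],"spin":0.028},
  {"gripper":0.09,"slide":[0.106,-0.037,0],"spin":0.028},
  {"gripper":0.09,"slide":[0.106,-0.037,0],"spin":0.028},
])

```text
time_s: 28.55
ee_pos: [0.4211, 0.1492, 0.3841]
eef_rot: [-3.142, 0.0, 1.396]
force: [0.2, 0.1, 0.0]
grip_width: 0.0902
grip_force: 0.0
```

```bash
python3 - <<'E'
from h import *
print(go(.4206,.150,.055,1.40))
E
```

```text
[ 0.0007 -0.0007  0.1491 -0.0039]
```

Emit:
jog_arm([
  {"gripper":0.09,"slide":[0.0005,-0.0005,0.03],"spin":0},
  {"gripper":0.09,"slide":[0.0005,-0.0005,0.07],"spin":0},
  {"gripper":0.09,"slide":[0.0005,-0.0005,0.105],"spin":0},
  {"gripper":0.09,"slide":[0.0005,-0.0005,0.13],"spin":0},
  {"gripper":0.09,"slide":[0.0005,-0.0005,0.144],"spin":0},
  {"gripper":0.09,"slide":[0.0005,-0.0005,0.149],"spin":0},
  {"gripper":0.09,"slide":[0.0005,-0.0005,0.149],"spin":0},
  {"gripper":0.09,"slide":[0.0005,-0.0005,0.149],"spin":0},
], squeeze=15)

```text
time_s: 29.35
ee_pos: [0.4209, 0.1501, 0.2359]
eef_rot: [3.141, -0.0, 1.395]
force: [-0.4, -0.8, 0.0]
grip_width: 0.0897
grip_force: 0.0
```

Emit:
jog_arm([
  {"gripper":0.08,"slide":[0,0,0],"spin":0},
  {"gripper":0.07,"slide":[0,0,0],"spin":0},
  {"gripper":0.064,"slide":[0,0,0],"spin":0},
  {"gripper":0.06,"slide":[0,0,0],"spin":0},
  {"gripper":0.055,"slide":[0,0,0],"spin":0},
  {"gripper":0.045,"slide":[0,0,0],"spin":0},
  {"gripper":0.045,"slide":[0,0,0],"spin":0},
])

```text
time_s: 30.05
ee_pos: [0.4206, 0.1505, 0.2353]
eef_rot: [3.141, -0.0, 1.396]
force: [1.7, 0.5, 2.8]
grip_width: 0.0585
grip_force: 15.0
```

Emit:
jog_arm([
  {"gripper":0.045,"slide":[0,0,-0.005],"spin":0},
  {"gripper":0.045,"slide":[0,0,-0.02],"spin":0},
  {"gripper":0.045,"slide":[0,0,-0.05],"spin":0},
  {"gripper":0.045,"slide":[0,0,-0.09],"spin":0},
  {"gripper":0.045,"slide":[0,0,-0.13],"spin":0},
  {"gripper":0.045,"slide":[0,0,-0.16],"spin":0},
  {"gripper":0.045,"slide":[0,0,-0.165],"spin":0},
  {"gripper":0.045,"slide":[0,0,-0.165],"spin":0},
])

```text
time_s: 30.85
ee_pos: [0.4203, 0.1504, 0.4001]
eef_rot: [3.141, -0.0, 1.396]
force: [-0.1, 0.3, -1.9]
grip_width: 0.0586
grip_force: 15.0
```

```bash
python3 - <<'E'
from h import *
im,W=shot("scene","i")
for q in finder.masks_of("cup","scene")[:1]:
    p=W[q["region"]]; p=p[~np.isnan(p[:,0])]; print(q["confidence"],len(p),np.percentile(p,2,axis=0),np.percentile(p,98,axis=0))
print(go(.6360,-.2371,.22))
E
```

```text
0.58 901 [0.38863682 0.10352441 0.13688998] [0.61733489 0.25326276 0.23162726]
[-0.344   0.2798 -0.0014  0.    ]
```

Emit:
jog_arm([
  {"gripper":0.045,"slide":[-0.015,0.012,0],"spin":0},
  {"gripper":0.045,"slide":[-0.045,0.037,0],"spin":0},
  {"gripper":0.045,"slide":[-0.08,0.065,0],"spin":0},
  {"gripper":0.045,"slide":[-0.115,0.094,0],"spin":0},
  {"gripper":0.045,"slide":[-0.15,0.122,0],"spin":0},
  {"gripper":0.045,"slide":[-0.185,0.15,0],"spin":0},
  {"gripper":0.045,"slide":[-0.22,0.179,0],"spin":0},
  {"gripper":0.045,"slide":[-0.255,0.207,0],"spin":0},
])

```text
time_s: 31.75
ee_pos: [0.5806, -0.1386, 0.3978]
eef_rot: [-3.138, -0.0, 1.396]
force: [0.3, 1.2, -1.4]
grip_width: 0.0585
grip_force: 15.0
```

Emit:
jog_arm([
  {"gripper":0.045,"slide":[-0.03,0.025,0],"spin":0},
  {"gripper":0.045,"slide":[-0.06,0.049,0],"spin":0},
  {"gripper":0.045,"slide":[-0.08,0.065,0],"spin":0},
  {"gripper":0.045,"slide":[-0.089,0.073,0],"spin":0},
  {"gripper":0.045,"slide":[-0.089,0.073,0],"spin":0},
  {"gripper":0.045,"slide":[-0.089,0.073,0],"spin":0},
])

```text
time_s: 32.35
ee_pos: [0.6363, -0.2367, 0.3983]
eef_rot: [-3.139, -0.001, 1.396]
force: [-0.9, 0.3, -3.3]
grip_width: 0.0589
grip_force: 15.0
```

```bash
python3 - <<'E'
from h import *
im,W=shot("scene","j")
cv2.imwrite("pics/j_crop.png",cv2.resize(im[150:290,400:540][:,:,::-1],(600,600)))
for q in finder.masks_of("cup","scene")[:1]:
    p=W[q["region"]]; p=p[~np.isnan(p[:,0])]; print(q["confidence"],len(p),np.percentile(p,2,axis=0),np.percentile(p,98,axis=0))
print(go(.6360,-.2371,.0633),telemetry.get_obs()["ee_pos"])
E
```

```text
0.8 818 [ 0.60476217 -0.28212492  0.16594518] [ 0.66399081 -0.21172437  0.22973423]
[-9.000e-04 -1.000e-04  1.563e-01  0.000e+00] [ 0.63621353 -0.23623755  0.3995795 ]
```

View pics/j_crop.png

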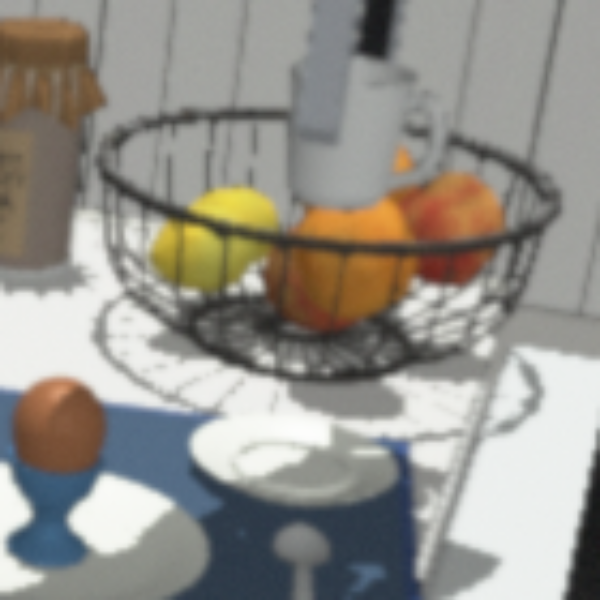

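The crop shows the cup hanging upright at (345,130), handle right, with the saucer at (290,460) below it and the basket behind. I check the clearance to the basket.

```bash
python3 - <<'E'
import numpy as np
for f in("a_top.npy","a_scene.npy"):
    P=np.load(f).reshape(-1,3);P=P[~np.isnan(P[:,0])]
    for y0 in(-.19,-.21,-.23,-.25,-.27,-.29):
        q=P[(abs(P[:,1]-y0)<.01)&(P[:,0]>.65)&(P[:,0]<.8)&(P[:,2]>.03)]
        s=q[np.argsort(q[:,0])][:5] if len(q) else q
        print(f,y0,"max z x<.74:",q[q[:,0]<.74][:,2].max(initial=0).round(3),"nearest",s[:3,[0,2]].round(3).tolist())
E
```

```text
a_top.npy -0.19 max z x<.74: 0.119 nearest [[0.707, 0.115], [0.708, 0.119], [0.708, 0.111]]
a_top.npy -0.21 max z x<.74: 0.118 nearest [[0.707, 0.116], [0.708, 0.112], [0.709, 0.109]]
a_top.npy -0.23 max z x<.74: 0.121 nearest [[0.71, 0.113], [0.71, 0.121], [0.71, 0.111]]
a_top.npy -0.25 max z x<.74: 0.117 nearest [[0.715, 0.116], [0.716, 0.114], [0.716, 0.113]]
a_top.npy -0.27 max z x<.74: 0.117 nearest [[0.721, 0.115], [0.723, 0.116], [0.724, 0.114]]
a_top.npy -0.29 max z x<.74: 0.117 nearest [[0.732, 0.112], [0.734, 0.114], [0.736, 0.114]]
a_scene.npy -0.19 max z x<.74: 0.116 nearest [[0.705, 0.112], [0.705, 0.11], [0.707, 0.111]]
a_scene.npy -0.21 max z x<.74: 0.116 nearest [[0.703, 0.11], [0.704, 0.112], [0.704, 0.109]]
a_scene.npy -0.23 max z x<.74: 0.116 nearest [[0.706, 0.114], [0.707, 0.111], [0.708, 0.11]]
a_scene.npy -0.25 max z x<.74: 0.116 nearest [[0.71, 0.112], [0.71, 0.114], [0.713, 0.113]]
a_scene.npy -0.27 max z x<.74: 0.118 nearest [[0.721, 0.109], [0.722, 0.11], [0.722, 0.109]]
a_scene.npy -0.29 max z x<.74: 0.116 nearest [[0.731, 0.112], [0.733, 0.114], [0.735, 0.109]]
```

Emit:
jog_arm([
  {"gripper":0.045,"slide":[-0.001,0,0.02],"spin":0},
  {"gripper":0.045,"slide":[-0.001,0,0.055],"spin":0},
  {"gripper":0.045,"slide":[-0.001,0,0.09],"spin":0},
  {"gripper":0.045,"slide":[-0.001,0,0.12],"spin":0},
  {"gripper":0.045,"slide":[-0.001,0,0.14],"spin":0},
  {"gripper":0.045,"slide":[-0.001,0,0.148],"spin":0},
  {"gripper":0.045,"slide":[-0.001,0,0.15],"spin":0},
  {"gripper":0.045,"slide":[-0.001,0,0.15],"spin":0},
])

```text
time_s: 33.25
ee_pos: [0.6363, -0.2378, 0.2512]
eef_rot: [3.14, 0.0, 1.396]
force: [0.1, -0.1, -1.1]
grip_width: 0.0583
grip_force: 15.0
```

Emit:
jog_arm([
  {"gripper":0.045,"slide":[0,0,0.001],"spin":0},
  {"gripper":0.045,"slide":[0,0,0.002],"spin":0},
  {"gripper":0.045,"slide":[0,0,0.002],"spin":0},
  {"gripper":0.045,"slide":[0,0,0.002],"spin":0},
])

```text
time_s: 33.65
ee_pos: [0.6362, -0.2381, 0.2484]
eef_rot: [3.141, 0.0, 1.396]
force: [-0.5, -1.0, -2.2]
grip_width: 0.0589
grip_force: 15.0
```

Emit:
jog_arm([
  {"gripper":0.045,"slide":[0.001,0,0.001],"spin":0},
  {"gripper":0.045,"slide":[0.001,0,0.002],"spin":0},
  {"gripper":0.045,"slide":[0.001,0,0.003],"spin":0},
  {"gripper":0.045,"slide":[0.001,0,0.003],"spin":0},
])

```text
time_s: 34.05
ee_pos: [0.6363, -0.237, 0.2449]
eef_rot: [-3.141, -0.0, 1.396]
force: [0.4, 1.2, -0.7]
grip_width: 0.058
grip_force: 15.0
```

Emit:
jog_arm([
  {"gripper":0.045,"slide":[0,0,0.001],"spin":0},
  {"gripper":0.045,"slide":[0,0,0.001],"spin":0},
  {"gripper":0.045,"slide":[0,0,0.001],"spin":0},
])

```text
time_s: 34.35
ee_pos: [0.6363, -0.2371, 0.2441]
eef_rot: [-3.142, -0.0, 1.396]
force: [-0.2, 0.0, -1.2]
grip_width: 0.0585
grip_force: 15.0
```

Emit:
jog_arm([
  {"gripper":0.045,"slide":[0,0,0.001],"spin":0},
  {"gripper":0.045,"slide":[0,0,0.001],"spin":0},
  {"gripper":0.045,"slide":[0,0,0.001],"spin":0},
])

```text
time_s: 34.65
ee_pos: [0.6364, -0.2371, 0.2434]
eef_rot: [3.141, 0.0, 1.396]
force: [0.3, 0.3, 0.6]
grip_width: 0.0585
grip_force: 15.0
```

Emit:
jog_arm([
  {"gripper":0.045,"slide":[0,0,0.0005],"spin":0},
  {"gripper":0.045,"slide":[0,0,0.0005],"spin":0},
])

```text
time_s: 34.85
ee_pos: [0.6364, -0.2371, 0.2433]
eef_rot: [3.141, 0.0, 1.396]
force: [-1.7, 0.3, 4.8]
grip_width: 0.0588
grip_force: 15.0
```

Emit:
jog_arm([
  {"gripper":0.06,"slide":[0,0,0],"spin":0},
  {"gripper":0.065,"slide":[0,0,0],"spin":0},
  {"gripper":0.072,"slide":[0,0,0],"spin":0},
  {"gripper":0.072,"slide":[0,0,0],"spin":0},
  {"gripper":0.072,"slide":[0,0,-0.02],"spin":0},
  {"gripper":0.072,"slide":[0,0,-0.06],"spin":0},
  {"gripper":0.072,"slide":[0,0,-0.11],"spin":0},
  {"gripper":0.072,"slide":[0,0,-0.16],"spin":0},
])

```text
time_s: 35.65
ee_pos: [0.6361, -0.237, 0.4042]
eef_rot: [-3.141, -0.0, 1.396]
force: [1.4, -0.3, -0.3]
grip_width: 0.072
grip_force: 0.0
```

Emit:
jog_arm([
  {"gripper":0.072,"slide":[0,0,-0.05],"spin":0},
  {"gripper":0.072,"slide":[0,0,-0.05],"spin":0},
])

```text
time_s: 35.85
ee_pos: [0.6357, -0.2367, 0.4609]
eef_rot: [3.13, 0.003, 1.396]
force: [0.3, 0.5, 0.1]
grip_width: 0.0718
grip_force: 0.0
```

```bash
python3 - <<'E'
from h import *
o=telemetry.get_obs();print(go(.48,.25,.27,2.64),go(.551,.4188,.27,3.14159),o["ee_pos"],o["qpos"])
E
```

```text
[ 0.4522 -0.2381  0.0109 -1.2442] [ 0.6308 -0.1975  0.0109  1.3958] [ 0.63571125 -0.23671503  0.46090604] [-4.10437404e-01  5.71592529e-01  1.00978637e+00  6.12402456e-06
  1.54842081e+00 -2.35489499e-01]
```

Emit:
jog_arm([
  {"gripper":0.08,"slide":[0.02,-0.006,0],"spin":-0.1},
  {"gripper":0.08,"slide":[0.06,-0.019,0],"spin":-0.24},
  {"gripper":0.08,"slide":[0.105,-0.033,0],"spin":-0.38},
  {"gripper":0.08,"slide":[0.15,-0.047,0],"spin":-0.52},
  {"gripper":0.08,"slide":[0.195,-0.061,0],"spin":-0.66},
  {"gripper":0.08,"slide":[0.24,-0.075,0],"spin":-0.8},
  {"gripper":0.08,"slide":[0.285,-0.089,0],"spin":-0.94},
  {"gripper":0.08,"slide":[0.33,-0.103,0],"spin":-1.08},
])

```text
time_s: 36.65
ee_pos: [0.5918, 0.1077, 0.4522]
eef_rot: [-3.141, -0.0, 2.481]
force: [0.6, 0.0, 0.3]
grip_width: 0.0802
grip_force: 0.0
```

Emit:
jog_arm([
  {"gripper":0.08,"slide":[0,0,0],"spin":-0.14},
  {"gripper":0.08,"slide":[0,0,0],"spin":-0.28},
  {"gripper":0.08,"slide":[0,0,0],"spin":-0.42},
  {"gripper":0.08,"slide":[0,0,0],"spin":-0.56},
  {"gripper":0.08,"slide":[0,0,0],"spin":-0.666},
  {"gripper":0.08,"slide":[0,0,0],"spin":-0.666},
])

```text
time_s: 37.25
ee_pos: [0.5924, 0.1059, 0.4521]
eef_rot: [-3.142, -0.001, -3.14]
force: [0.4, -0.5, 0.1]
grip_width: 0.0798
grip_force: 0.0
```

```bash
python3 - <<'E'
from h import *
o=telemetry.get_obs();print(go(.551,.4188,.27,3.14159),o["ee_pos"],o["eef_rot"])
im,W=shot("top","k")
cv2.imwrite("pics/k_crop.png",cv2.resize(im[130:330,340:520][:,:,::-1],(540,600)))
q=near(W,.636,-.237,.05,.068,.09); q=q[q[:,1]>-.262]; print(len(q),circ(q[:,:2]),(q.min(0)+q.max(0))/2,q[:,0].min(),q[:,0].max(),q[:,1].max())
E
```

```text
[0.0408 0.313  0.0021 0.0018] [0.59237701 0.1058583  0.4521286 ] [-3.14153965e+00 -5.87466348e-04 -3.13975148e+00]
154 (array([ 0.6361604, -0.2370776]), np.float64(0.02850676094939024)) [ 0.63664046 -0.23489291  0.07388123] 0.6070109087008342 0.6662700110449512 -0.20799092567106559
```

View pics/k_crop.png

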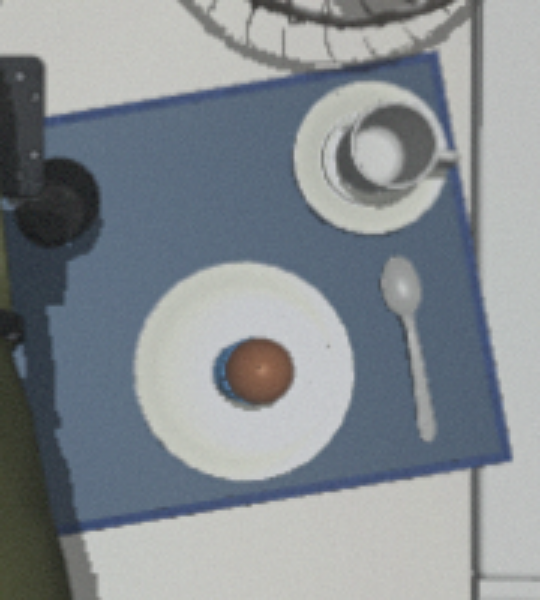

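The crop shows the cup standing in the saucer at (392,148), its measured rim within 1 mm of the saucer centre. Now the salt mill.

Emit:
jog_arm([
  {"gripper":0.08,"slide":[0.005,0.04,0],"spin":0},
  {"gripper":0.08,"slide":[0.011,0.085,0],"spin":0},
  {"gripper":0.08,"slide":[0.017,0.13,0],"spin":0},
  {"gripper":0.08,"slide":[0.023,0.175,0],"spin":0},
  {"gripper":0.08,"slide":[0.029,0.22,0],"spin":0},
  {"gripper":0.08,"slide":[0.035,0.265,0],"spin":0},
  {"gripper":0.08,"slide":[0.039,0.3,0],"spin":0},
  {"gripper":0.08,"slide":[0.041,0.312,0],"spin":0},
])

```text
time_s: 38.1
ee_pos: [0.5503, 0.4208, 0.4516]
eef_rot: [-3.141, -0.001, 3.141]
force: [0.6, -0.4, 0.2]
grip_width: 0.08
grip_force: 0.0
```

Emit:
jog_arm([
  {"gripper":0.08,"slide":[0,0,0],"spin":0},
  {"gripper":0.08,"slide":[0,0,0],"spin":0},
  {"gripper":0.08,"slide":[0,0,0],"spin":0},
])

```text
time_s: 38.4
ee_pos: [0.5519, 0.4163, 0.453]
eef_rot: [-3.142, 0.0, 3.139]
force: [0.0, -0.8, -0.6]
grip_width: 0.08
grip_force: 0.0
```

```bash
python3 - <<'E'
from h import *
o=telemetry.get_obs();print(go(.551,.4188,.09,3.14159),o["ee_pos"],o["eef_rot"])
E
```

```text
[ 0.0009  0.0025  0.183  -0.0022] [0.55193078 0.41627862 0.45296808] [-3.14157266e+00  3.40190322e-04  3.13938521e+00]
```

Emit:
jog_arm([
  {"gripper":0.08,"slide":[0.001,0.0025,0.03],"spin":0},
  {"gripper":0.08,"slide":[0.001,0.0025,0.075],"spin":0},
  {"gripper":0.08,"slide":[0.001,0.0025,0.12],"spin":0},
  {"gripper":0.08,"slide":[0.001,0.0025,0.155],"spin":0},
  {"gripper":0.08,"slide":[0.001,0.0025,0.175],"spin":0},
  {"gripper":0.08,"slide":[0.001,0.0025,0.183],"spin":0},
  {"gripper":0.08,"slide":[0.001,0.0025,0.183],"spin":0},
  {"gripper":0.08,"slide":[0.001,0.0025,0.183],"spin":0},
], squeeze=25)

```text
time_s: 39.2
ee_pos: [0.5508, 0.42, 0.2714]
eef_rot: [3.14, 0.002, 3.141]
force: [-0.1, -0.6, 0.0]
grip_width: 0.08
grip_force: 0.0
```

Emit:
jog_arm([
  {"gripper":0.07,"slide":[0,0,0],"spin":0},
  {"gripper":0.06,"slide":[0,0,0],"spin":0},
  {"gripper":0.054,"slide":[0,0,0],"spin":0},
  {"gripper":0.05,"slide":[0,0,0],"spin":0},
  {"gripper":0.045,"slide":[0,0,0],"spin":0},
  {"gripper":0.035,"slide":[0,0,0],"spin":0},
  {"gripper":0.035,"slide":[0,0,0],"spin":0},
])

```text
time_s: 39.9
ee_pos: [0.5504, 0.4203, 0.2698]
eef_rot: [-3.141, 0.0, -3.141]
force: [-0.0, -2.1, 2.2]
grip_width: 0.0478
grip_force: 24.9
```

Emit:
jog_arm([
  {"gripper":0.035,"slide":[0,0,-0.005],"spin":0},
  {"gripper":0.035,"slide":[0,0,-0.02],"spin":0},
  {"gripper":0.035,"slide":[0,0,-0.05],"spin":0},
  {"gripper":0.035,"slide":[0,0,-0.09],"spin":0},
  {"gripper":0.035,"slide":[0,0,-0.13],"spin":0},
  {"gripper":0.035,"slide":[0,0,-0.16],"spin":0},
  {"gripper":0.035,"slide":[0,0,-0.175],"spin":0},
  {"gripper":0.035,"slide":[0,0,-0.175],"spin":0},
])

```text
time_s: 40.7
ee_pos: [0.5499, 0.4202, 0.4484]
eef_rot: [3.139, 0.004, -3.141]
force: [1.2, 0.1, -1.2]
grip_width: 0.0472
grip_force: 24.8
```

```bash
python3 - <<'E'
from h import *
o=telemetry.get_obs();print(go(.50,.22,.27),go(.6153,-.1242,.24),o["ee_pos"],o["eef_rot"])
E
```

```text
[ 0.05   -0.2002 -0.0016  0.    ] [-0.0652 -0.5444  0.0284  0.    ] [0.54989595 0.4201852  0.44842955] [ 3.1385367   0.00420049 -3.14127173]
```

Emit:
jog_arm([
  {"gripper":0.035,"slide":[0.006,-0.015,0],"spin":0},
  {"gripper":0.035,"slide":[0.016,-0.045,0],"spin":0},
  {"gripper":0.035,"slide":[0.026,-0.08,0],"spin":0},
  {"gripper":0.035,"slide":[0.034,-0.12,0],"spin":0},
  {"gripper":0.035,"slide":[0.034,-0.16,0],"spin":0},
  {"gripper":0.035,"slide":[0.03,-0.2,0],"spin":0},
  {"gripper":0.035,"slide":[0.022,-0.24,0],"spin":0},
  {"gripper":0.035,"slide":[0.01,-0.28,0],"spin":0},
])

```text
time_s: 41.5
ee_pos: [0.54, 0.1388, 0.4442]
eef_rot: [-3.142, -0.001, -3.141]
force: [1.2, 0.7, -2.3]
grip_width: 0.0475
grip_force: 24.9
```

Emit:
jog_arm([
  {"gripper":0.035,"slide":[-0.011,-0.04,0],"spin":0},
  {"gripper":0.035,"slide":[-0.022,-0.08,0],"spin":0},
  {"gripper":0.035,"slide":[-0.034,-0.12,0],"spin":0},
  {"gripper":0.035,"slide":[-0.046,-0.16,0],"spin":0},
  {"gripper":0.035,"slide":[-0.058,-0.2,0],"spin":0},
  {"gripper":0.035,"slide":[-0.067,-0.235,0],"spin":0},
  {"gripper":0.035,"slide":[-0.073,-0.257,0],"spin":0},
  {"gripper":0.035,"slide":[-0.075,-0.264,0],"spin":0},
])

```text
time_s: 42.3
ee_pos: [0.6155, -0.1257, 0.4434]
eef_rot: [3.141, -0.002, 3.14]
force: [-0.9, -0.4, -2.0]
grip_width: 0.0475
grip_force: 24.9
```

Emit:
jog_arm([
  {"gripper":0.035,"slide":[0,0,0],"spin":0},
  {"gripper":0.035,"slide":[0,0,0],"spin":0},
  {"gripper":0.035,"slide":[0,0,0],"spin":0},
])

```text
time_s: 42.6
ee_pos: [0.6153, -0.1224, 0.4447]
eef_rot: [3.141, -0.0, -3.14]
force: [0.5, 0.7, -0.5]
grip_width: 0.0473
grip_force: 24.9
```

```bash
python3 - <<'E'
from h import *
im,W=shot("scene","l")
cv2.imwrite("pics/l_crop.png",cv2.resize(im[130:290,360:520][:,:,::-1],(600,600)))
for q in finder.masks_of("salt_mill","scene")[:1]:
    p=W[q["region"]]; p=p[~np.isnan(p[:,0])]; print(q["confidence"],len(p),np.percentile(p,2,axis=0),np.percentile(p,98,axis=0))
print(go(.6153,-.1242,.0928),telemetry.get_obs()["ee_pos"])
E
```

```text
0.87 1012 [ 0.58774219 -0.14873348  0.17941011] [ 0.61718457 -0.10245446  0.27679775]
[ 0.     -0.0015  0.172   0.    ] [ 0.61533417 -0.1226807   0.44484813]
```

View pics/l_crop.png

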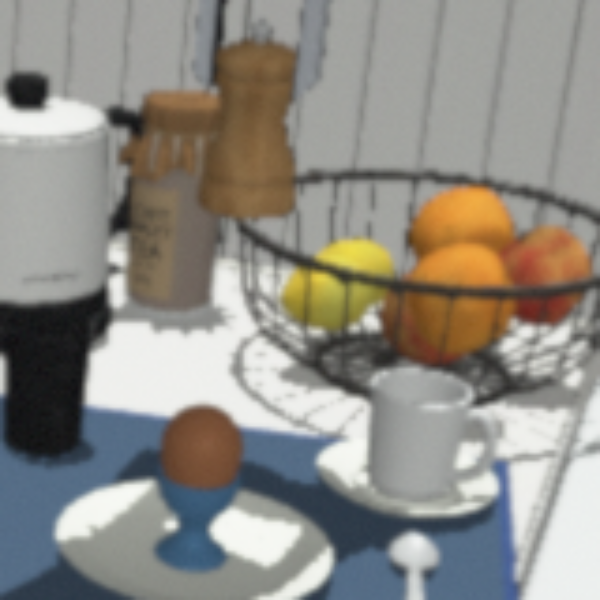

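The crop shows the mill held upright at (255,130), with the cup standing in the saucer and the egg in its cup. I lower the mill.

Emit:
jog_arm([
  {"gripper":0.035,"slide":[0,-0.0015,0.02],"spin":0},
  {"gripper":0.035,"slide":[0,-0.0015,0.06],"spin":0},
  {"gripper":0.035,"slide":[0,-0.0015,0.1],"spin":0},
  {"gripper":0.035,"slide":[0,-0.0015,0.135],"spin":0},
  {"gripper":0.035,"slide":[0,-0.0015,0.155],"spin":0},
  {"gripper":0.035,"slide":[0,-0.0015,0.164],"spin":0},
  {"gripper":0.035,"slide":[0,-0.0015,0.167],"spin":0},
  {"gripper":0.035,"slide":[0,-0.0015,0.167],"spin":0},
])

```text
time_s: 43.5
ee_pos: [0.6156, -0.125, 0.2785]
eef_rot: [-3.141, 0.001, -3.141]
force: [0.1, 0.5, -1.4]
grip_width: 0.0474
grip_force: 24.9
```

Emit:
jog_arm([
  {"gripper":0.035,"slide":[0,0,0.001],"spin":0},
  {"gripper":0.035,"slide":[0,0,0.002],"spin":0},
  {"gripper":0.035,"slide":[0,0,0.002],"spin":0},
  {"gripper":0.035,"slide":[0,0,0.002],"spin":0},
])

```text
time_s: 43.9
ee_pos: [0.6154, -0.1252, 0.276]
eef_rot: [-3.141, 0.0, -3.141]
force: [0.4, 0.0, -0.7]
grip_width: 0.0471
grip_force: 24.9
```

Emit:
jog_arm([
  {"gripper":0.035,"slide":[0,0,0.001],"spin":0},
  {"gripper":0.035,"slide":[0,0,0.001],"spin":0},
  {"gripper":0.035,"slide":[0,0,0.001],"spin":0},
])

```text
time_s: 44.2
ee_pos: [0.6154, -0.1252, 0.2746]
eef_rot: [3.142, -0.0, -3.141]
force: [0.0, -0.5, -1.6]
grip_width: 0.0476
grip_force: 24.9
```

Emit:
jog_arm([
  {"gripper":0.035,"slide":[0,0.001,0.001],"spin":0},
  {"gripper":0.035,"slide":[0,0.001,0.0015],"spin":0},
  {"gripper":0.035,"slide":[0,0.001,0.0015],"spin":0},
])

```text
time_s: 44.5
ee_pos: [0.6154, -0.1241, 0.273]
eef_rot: [3.142, -0.0, -3.141]
force: [0.8, -0.1, -1.9]
grip_width: 0.0474
grip_force: 24.9
```

Emit:
jog_arm([
  {"gripper":0.035,"slide":[0,0,0.0005],"spin":0},
  {"gripper":0.035,"slide":[0,0,0.0005],"spin":0},
  {"gripper":0.035,"slide":[0,0,0.0005],"spin":0},
])

```text
time_s: 44.8
ee_pos: [0.6154, -0.1242, 0.2728]
eef_rot: [-3.142, 0.0, -3.141]
force: [-0.1, 0.5, -0.0]
grip_width: 0.0474
grip_force: 24.9
```

Emit:
jog_arm([
  {"gripper":0.035,"slide":[0,0,0.0005],"spin":0},
  {"gripper":0.035,"slide":[0,0,0.0005],"spin":0},
])

```text
time_s: 45.0
ee_pos: [0.6155, -0.1242, 0.2727]
eef_rot: [-3.141, 0.001, -3.141]
force: [-1.2, -0.4, 3.9]
grip_width: 0.0474
grip_force: 24.9
```

Emit:
jog_arm([
  {"gripper":0.05,"slide":[0,0,0],"spin":0},
  {"gripper":0.055,"slide":[0,0,0],"spin":0},
  {"gripper":0.065,"slide":[0,0,0],"spin":0},
  {"gripper":0.075,"slide":[0,0,0],"spin":0},
  {"gripper":0.075,"slide":[0,0,0],"spin":0},
  {"gripper":0.075,"slide":[0,0,-0.03],"spin":0},
  {"gripper":0.075,"slide":[0,0,-0.08],"spin":0},
  {"gripper":0.075,"slide":[0,0,-0.13],"spin":0},
])

```text
time_s: 45.8
ee_pos: [0.6152, -0.1241, 0.4033]
eef_rot: [3.141, -0.001, -3.141]
force: [1.0, 0.0, 0.4]
grip_width: 0.0753
grip_force: 0.0
```

Emit:
jog_arm([
  {"gripper":0.075,"slide":[0.02,0.04,-0.02],"spin":0},
  {"gripper":0.075,"slide":[0.04,0.08,-0.02],"spin":0},
  {"gripper":0.075,"slide":[0.06,0.12,-0.02],"spin":0},
  {"gripper":0.075,"slide":[0.08,0.16,-0.02],"spin":0},
  {"gripper":0.075,"slide":[0.1,0.2,-0.02],"spin":0},
  {"gripper":0.075,"slide":[0.12,0.24,-0.02],"spin":0},
  {"gripper":0.075,"slide":[0.14,0.28,-0.02],"spin":0},
  {"gripper":0.075,"slide":[0.14,0.3,-0.02],"spin":0},
])

```text
time_s: 46.6
ee_pos: [0.4734, 0.1782, 0.4226]
eef_rot: [3.141, 0.0, -3.139]
force: [-0.5, 0.3, -0.1]
grip_width: 0.0753
grip_force: 0.0
```

```bash
python3 - <<'E'
from h import *
im,W=shot("top","m"); im2,W2=shot("scene","m")
cv2.imwrite("pics/m_crop.png",np.hstack([cv2.resize(im[130:330,320:520],(400,400)),cv2.resize(im2[160:300,350:490],(400,400))])[:,:,::-1])
for n,x,y,r,z0,z1 in [("mill head",.6153,-.1242,.04,.085,.105),("mill knob",.6153,-.1242,.04,.108,.12),("beaker",.5945,-.0113,.04,.08,.1),("egg",.482,-.1475,.035,.085,.12),("white",.5895,.205,.03,.055,.08),("pepper",.411,.256,.04,.14,.16)]:
    q=near(W,x,y,r,z0,z1); 
    if len(q)>3: print(n,len(q),circ(q[:,:2])[0].round(4),((q.min(0)+q.max(0))/2).round(4),q[:,2].max())
print(telemetry.get_obs()["ee_pos"])
E
```

```text
mill head 460 [ 0.6167 -0.1243] [ 0.6174 -0.1251  0.0955] 0.10482498534390307
mill knob 27 [ 0.6164 -0.1249] [ 0.616  -0.1249  0.1132] 0.11833306197599416
beaker 91 [ 0.5945 -0.0112] [ 0.5943 -0.0114  0.0846] 0.08906998469557695
egg 340 [ 0.4816 -0.1468] [ 0.4822 -0.1471  0.0952] 0.10533853845380203
white 256 [0.5889 0.2053] [0.5895 0.2046 0.0627] 0.07033231086138286
pepper 39 [0.4097 0.2557] [0.4097 0.2559 0.146 ] 0.15166474148845752
[0.47475227 0.17774544 0.42234645]
```

View pics/m_crop.png

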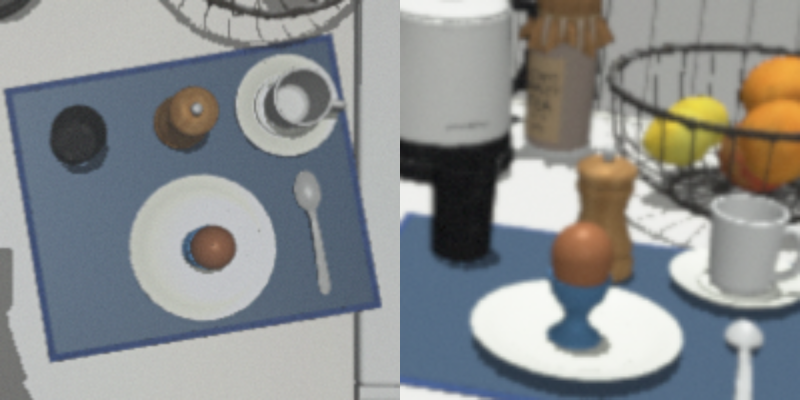

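Everything stands as asked: mill (187,115) between beaker and saucer, egg upright in the cup, spoon straight on the right and cup in its saucer. I hand in.

```bash
python3 -c "
from station import workorder
print(workorder.hand_in())"
```

```text
the job is handed in; nothing more can be done
None
```

The breakfast mat is laid as asked and the job is handed in at about 47 s of the 144 s allowed. The last pictures show every item standing on its own, and what I measured was within about 2 mm of its target. No verdict came back at hand-in.

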